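Flip the ratchet and snug down the feeder cap

ROBOT

A 7-joint arm with a two-finger parallel gripper is mounted at the origin on the work surface. World frame = base frame: x ahead of the robot, y to its left, z up, the work surface at z = 0. Lengths are in m, angles in rad, forces in N, time in s.
With the tool pointing down it reaches from about 0.4 to 0.85 m from the base axis. Payload 10.4 kg.
Tool frame: the origin (TCP) lies at the very end of the fingers, on their centre line; the grasp point (between the pads) lies r.grasp_offset behind it (r.grasp_offset is the distance from the TCP to the grasp point, in m); z points along the fingers, y is the direction in which the jaws open and shut (so a half turn about z gives the same grasp; the last joint's range is limited). The gripper opens to 87 mm and grips with 3 to 60 N. Pads are 19 mm wide; open, the fingers measure 117 mm over their backs; the gripper's body (75 mm by 190 mm) begins 51 mm behind the grasp point.
Start: joints at [-1.312, 0.332, -0.065, 1.46, 0.022, 1.35, -0.088], TCP at [0.174, 0.6, 0.223] pointing down, gripper open.
Joint ranges: [-2.6, 2.6], [-0.5, 2.12], [-1.47, 1.34], [0.16, 2.42], [-1.27, 4.41], [0.06, 2.06], [-2.6, 2.6]. Speed limits (rad/s): [2.22, 2.22, 2.79, 2.79, 3.14, 3.14, 3.14].

INTERFACE

Orientations are given as a unit quaternion [x, y, z, w].
In Python, from bench import read_state, cams, job, r gives the robot as it stands. The module is installed in compiled form; this text tells all that it offers.
- The arm moves only by the tool arm_command, never from a script. Its argument "increments" is a list of rows, each an object of numbers: "gripper": the opening in per cent of the stroke, from 0 (shut) to 100 (fully open); "dx", "dy", "dz": the shift along the tool's x, y, z in m; "spin": the turn about the tool's z in degrees. In form: [{"gripper": .., "dx": .., "dy": .., "dz": .., "spin": ..}, ...]. A call has exactly 8 rows; each row shifts and turns the commanded pose from where the row before left it, along the tool's axes as they then stand; what a row does not reach is not made up. A row lasts 1/8 s, in which the tool goes at most 62.5 mm and 10.7 degrees, less where a joint would pass 70% of its speed; a pose out of reach is approached as far as the arm can. A call with a gripper value outside its range is refused whole. The fingers move at their own pace and stop on an object; "grip_force" is the grip in N (left out, the last holds). Time passes only in rows, so rows that do not move let the fingers close, or fill a call up. It gives the time, the measured TCP pose, the force and the opening at its end, in the units of the state.
- read_state(): the state, without advancing time (a new reading comes with each control period).
- cams.camera(name): name is "side" or "top" or "wrist"; returns the picture (400x640x3 uint8, red, green, blue); there is no depth.
- cams.camera_info(name): a dict with "K" (3x3 intrinsics, pixels), "rvec" (rotation vector, rad) and "tvec" (3), from world to camera coordinates, as OpenCV has them. Camera axes: x right, y down, z forward; pixel columns grow to the right and rows downward; lengths in m; the calibration is good to about 2 mm. A picture is of the moment at which its call begins: read the wrist's pose just before it. camera_info takes no time and is no camera call; for the wrist camera it gives the pose at the moment of the call.
- job.close_job(): hands the job in, once; it reports no verdict.
The state is a dict: "time": time; "joint_positions": joint angles; "joint_vel": joint speeds; "joint_torque": joint torques, N m; "ee_pos": TCP position; "eef_rot": TCP orientation; "ft_force": force on the tool from outside, world axes, zero at the start; "torque": the same for the moment, N m; "width": finger opening in m.
Only numpy, scipy, OpenCV 4.12 (cv2) and the standard library are available. Lean on these libraries where they do the work, as an engineer would, in place of code of your own. Each camera call takes 0.05 s, during which the arm holds its last target.

TASK

The ratchet wrench sitting on the bird feeder's aluminium cap is set to loosen. Without unscrewing the cap, first flip the red direction lever over to tighten (clockwise from above), then swing the handle back counter-clockwise, nearly as far as it goes, to feel that it free-wheels, and then tighten the cap clockwise, with as many strokes as it takes, until it is snug on its rubber seal: stop when the push has clearly risen above the running push and do not crush the seal. Let go, and leave the other things on the counter where they are.

Things in the scene. Friction and masses are not known exactly. Their poses are not given: they have to be found in the camera images.
- pivot (a point): the upright axis of cap and wrench, 70 mm above the counter, mid-height of the steel ratchet head (100 mm across, 60 to 80 mm above the counter). It belongs to the fixed fixture: a dark 200 x 200 mm plate (four clamp posts at its corners reach 118 mm from the axis, 42 mm high), green feeder base 190 mm across and 32 mm high. The aluminium cap, 48 mm across with ribbed rim and a blue mark, stands in the middle of the head up to 94 mm.
- knob (a point): centre of the upright round black grip at the end of the wrench's handle: 18 mm across, from 78 to 132 mm above the counter (this point at 112 mm), 165 mm from the axis. The flat steel handle (18 mm wide, 63 to 75 mm above the counter) runs straight from the head to it; a 28 mm washer, top at 81 mm, lies under the grip. The grip can be pinched from above or pushed from either side.
- lever_tab (a point): centre (99 mm above the counter) of the upright tab at the end of the red direction lever on top of the head: 12 mm along the lever, 8 mm across, from 82 to 112 mm above the counter. The lever pivots 38 mm from the wrench's axis on the line towards the knob and is 38 mm long, pointing outwards to the knob, so the tab is about 75 mm from the axis. It swings in the horizontal plane; the tab moves about 22 mm sideways between its two positions.
- lever (a joint): direction lever, rad: about -0.3 = set to loosen, +0.3 = set to tighten. Grows clockwise seen from above: the tab is pushed clockwise about the axis, with 2 to 4 N, and snaps over the middle by a spring to its other end. It wiggles (to about half) as the pawl clicks over the teeth or rests on one. Flipping it hardly moves the handle, which has some friction.
- wrench (a joint): swing of the handle about the axis, rad, clockwise from above positive (tightening direction): 0 = all the way back (counter-clockwise), 1.1 = all the way forward; hard ends at both (rubber buffers on posts). It starts near the forward end. Free-wheeling takes 2 to 4 N at the knob, with clicks; 30 teeth, so up to 0.21 rad of each forward stroke is lost before the pawl catches.
- cap (a joint): turn of the cap, rad, 0 at the start, positive = clockwise from above = tighter. Running it down takes about 9 N at the knob, square to the handle. After 0.5 to 1.35 rad (differs each time and cannot be seen) it meets the rubber seal, and the push then rises by about 0.65 N per mm of knob travel. Friction in the thread holds it where it is left. It must not be unscrewed by more than 0.1 rad.
- seal (a joint): squeeze of the rubber seal hidden under the cap, m: 0 until the cap meets it; snug between 0.0005 and 0.002 (about 11 to 16.5 N at the knob, best 13 to 14 N), crushed above 0.002. Too small to be read reliably from this measurement: feel the push on the handle.
- tube: bystander: clear acrylic feeder tube standing upright, 80 mm across, 170 mm high, origin at the centre of its foot
- hanger: bystander: steel wire hanger hook lying flat, 115 mm long, 6 mm high, origin near the middle of its straight shank
- spare_cap: bystander: spare aluminium cap lying flat, 60 mm across, 23 mm high, origin at the centre of its underside
- bottle: bystander: white plastic bottle, 70 mm across, 160 mm high, origin at the centre of its foot
- mug: bystander: blue mug, 76 mm across, 90 mm high, origin at the centre of its foot

How it is judged:
On the way, in this order (a step that is already met when the one before it is completed fails the run):
1. the direction lever is flipped to tighten (value of joint lever above 0.08 rad), for 0.2 s.
2. with the lever so, the handle is swung back, free-wheeling (value of joint wrench below 0.3 rad and value of joint lever above 0.08 rad), for 0.1 s.
3. the cap is driven down onto its seal until snug (value of joint seal above 0.0005 m), for 0.2 s.
At the end, for the whole second after the job is handed in: the direction lever stands on tighten, the cap sits snug with its seal squeezed between 0.5 and 2 mm, wrench and cap at rest and let go (value of joint lever above 0.08 rad and value of joint seal between 0.0005 and 0.002 m and velocity of joint cap below 0.02 rad/s and velocity of joint wrench between -0.05 and 0.05 rad/s); the robot touches nothing.
It fails at once if the cap is unscrewed by more than 0.1 rad (value of joint cap below -0.1 rad).
It fails at once if the seal is crushed (over 2 mm) (value of joint seal above 0.002 m).
It fails at once if a bystander is moved by more than 30 mm (distance of any of tube, hanger, spare_cap, bottle, mug from where it was at the start of the episode above 0.03 m).
It also fails if it takes over 72 s, if anything falls off the work surface, if the arm or the gripper's body presses on something with over 40 N, if the wrist force passes 120 N, or if a joint passes its speed limit or range.

## Working session

There is one attempt and no reset: what is moved stays moved. The work goes in short steps, Python scripts to look and compute and a tool call to move; the robot and the scene stay as the last step left them, time stands still between calls to the robot, and variables do not carry over. Pictures are saved under pics/ and viewed, and the job is handed in when it is done.

Besides the shell and the picture viewer there is one more tool, called after "Request:" by a JSON object that holds its "name" and its "arguments". arm_command: Moves the arm, as the interface text tells. Its arguments: {"type":"object","properties":{"increments":{"type":"array","items":{"type":"object","properties":{"gripper":{"type":"number"},"dx":{"type":"number"},"dy":{"type":"number"},"dz":{"type":"number"},"spin":{"type":"number"}}}},"grip_force":{"type":"number"}},"required":["increments"]}

```bash
mkdir -p pics
python3 - <<'E'
from bench import read_state,cams,r
import cv2
s=read_state()
print({k:s[k] for k in s}); print(r.grasp_offset)
for n in ("top","side"):
    im=cams.camera(n); cv2.imwrite(f"pics/{n}0.png",im[:,:,::-1]); i=cams.camera_info(n); print(n,i)
E
```

```text
{'time': 0.0, 'joint_positions': array([-1.31160182,  0.33282328, -0.06469301,  1.46094303,  0.02159935,
        1.34989202, -0.08851952]), 'joint_vel': array([ 2.54595934e-04, -8.22680625e-04,  2.57710829e-03, -1.06343496e-03,
       -7.16067971e-04, -1.12836655e-03,  4.43952305e-05]), 'joint_torque': array([-1.39429052e-03, -6.23253465e+01,  2.39313970e-02, -3.89899457e+01,
       -6.14255969e-02,  3.98969161e-02,  1.47245332e-04]), 'ee_pos': array([0.17370239, 0.59997661, 0.22178344]), 'eef_rot': array([ 1.40434099e-01,  9.90089791e-01, -6.82212033e-04, -6.32857428e-05]), 'ft_force': array([ 0.45366031,  0.31982076, -0.40681387]), 'torque': array([ 0.01869907,  0.01429458, -0.04822238]), 'width': 0.08713048990172374}
0.0187
top {'K': array([[459.03697943,   0.        , 314.79773628],
       [  0.        , 459.03697943, 197.7141275 ],
       [  0.        ,   0.        ,   1.        ]]), 'rvec': array([ 2.11426896, -2.17187474,  0.17238183]), 'tvec': array([-0.0058784 ,  0.56394975,  1.15907339])}
side {'K': array([[377.31192942,   0.        , 318.60460449],
       [  0.        , 377.31192942, 197.88505885],
       [  0.        ,   0.        ,   1.        ]]), 'rvec': array([ 2.32503302, -0.38414454,  0.15821617]), 'tvec': array([-0.50013019,  0.19455124,  1.02911703])}
```

View pics/top0.png

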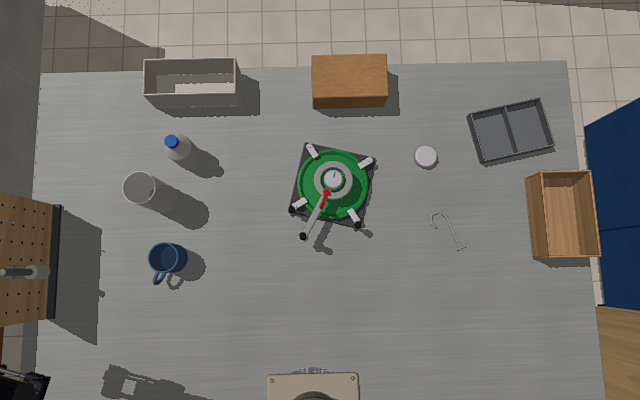

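View pics/side0.png

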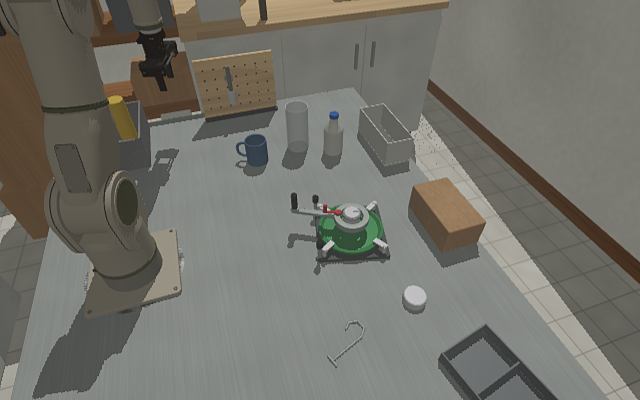

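```bash
cat > h.py <<'E'
from bench import read_state,cams,job,r
import cv2, numpy as np
def ray(n,px,info=None):
    i=info or cams.camera_info(n); R,_=cv2.Rodrigues(i["rvec"]); t=i["tvec"].reshape(3)
    p=cv2.undistortPoints(np.array([[px]],float),i["K"],None)[0,0]
    return -R.T@t, R.T@np.array([p[0],p[1],1.])
def onz(n,px,z,info=None):
    c,d=ray(n,px,info); return c+d*(z-c[2])/d[2]
def cross(p1,p2,n1="top",n2="side"):
    c1,d1=ray(n1,p1);c2,d2=ray(n2,p2)
    s=np.linalg.lstsq(np.c_[d1,-d2],c2-c1,rcond=None)[0]
    a,b=c1+s[0]*d1,c2+s[1]*d2
    return (a+b)/2,np.linalg.norm(a-b)
def crop(n,x0,y0,x1,y1,k,out,im=None):
    im=cams.camera(n) if im is None else im
    c=cv2.resize(im[y0:y1,x0:x1],None,fx=k,fy=k,interpolation=cv2.INTER_CUBIC)
    cv2.imwrite(out,c[:,:,::-1]); return im
E
python3 - <<'E'
from h import *
t=cv2.imread("pics/top0.png")[:,:,::-1]; s=cv2.imread("pics/side0.png")[:,:,::-1]
crop("top",280,135,385,245,5,"pics/tc.png",t); crop("side",280,180,400,270,6,"pics/sc.png",s)
for n,im in(("top",t),("side",s)):
    h=cv2.cvtColor(np.ascontiguousarray(im),cv2.COLOR_RGB2HSV)
    g=((h[...,0]>50)&(h[...,0]<75)&(h[...,1]>150)).astype(np.uint8)
    k,l,st,c=cv2.connectedComponentsWithStats(g); j=1+np.argmax(st[1:,4]); print(n,"green",st[j],c[j])
    ps=max(cv2.findContours((l==j).astype(np.uint8),0,2)[0],key=cv2.contourArea)
    e=cv2.fitEllipse(cv2.convexHull(ps)); print(e, onz(n,e[0],.032))
    red=(((h[...,0]<6)|(h[...,0]>174))&(h[...,1]>170)&(h[...,2]>90)).astype(np.uint8)
    k,l,st,c=cv2.connectedComponentsWithStats(red); print("red",st[1:],c[1:])
E
```

```text
top green [ 298  149   70   70 2278] [333.00570676 183.98244074]
((332.1529235839844, 183.50234985351562), (68.97278594970703, 70.1516342163086), 106.38054656982422) [ 0.60245247 -0.06830652  0.032     ]
red [[320 189  10  19  62]] [[324.41935484 196.88709677]]
side green [331 209   1   1   1] [331. 209.]Traceback (most recent call last):
  File "<stdin>", line 9, in <module>
cv2.error: OpenCV(4.12.0) /io/opencv/modules/imgproc/src/shapedescr.cpp:361: error: (-201:Incorrect size of input array) There should be at least 5 points to fit the ellipse in function 'fitEllipseNoDirect'
```

View pics/tc.png

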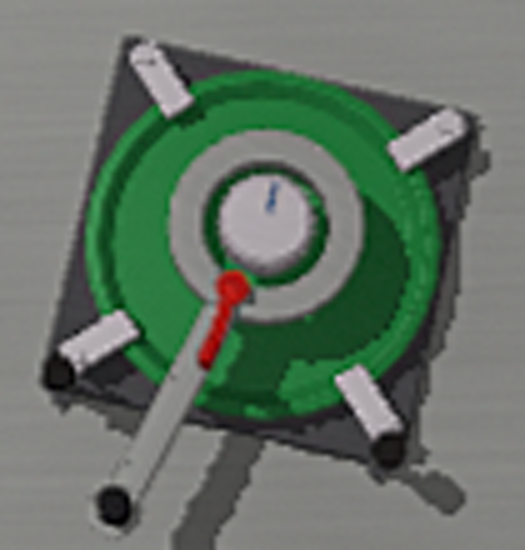

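View pics/sc.png

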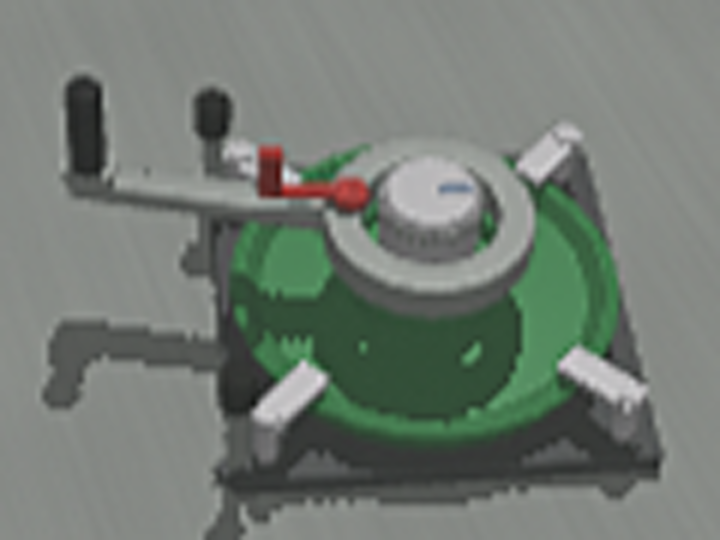

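Run:
```python
from h import *
T=lambda x,y:((x+.5)/5-.5+280,(y+.5)/5-.5+135)
S=lambda x,y:((x+.5)/6-.5+280,(y+.5)/6-.5+180)
P=onz("top",T(266,226),.08);print("head",P,"cap",onz("top",T(266,222),.094), "side head",onz("side",S(430,224),.08),"cap",onz("side",S(432,188),.094))
K=onz("top",T(115,503),.13);print("knob",K,cross(T(115,503),S(84,82)),onz("side",S(84,80),.13))
L=onz("top",T(208,354),.112);print("tab",L,onz("side",S(271,152),.112),cross(T(208,354),S(271,152)))
print("leverpiv",onz("top",T(232,288),.085))
for n,q in(("K",K),("L",L)):
  d=(q-P)[:2]; print(n,np.hypot(*d),np.arctan2(d[1],d[0]))
for n,a in (("post L",T(58,375)),("post R",T(388,450))):
  q=onz("top",a,.09); print(n,q,np.arctan2(*(q-P)[1::-1]),np.hypot(*(q-P)[:2]))
for n,a in (("mug",(167,260)),("tube",(140,188)),("bottle",(172,142)),("spare",(426,157)),("hang",(450,230))):
  print(n,onz("top",a,{"mug":.09,"tube":.17,"bottle":.16}.get(n,.02)))
```

```text
head [ 0.60305352 -0.06802348  0.08      ] cap [ 0.60237581 -0.06741027  0.094     ] side head [ 0.59858861 -0.07721897  0.08      ] cap [ 0.6024321  -0.06808686  0.094     ]
knob [0.45989659 0.01135834 0.13      ] (array([0.45922018, 0.01131298, 0.13470577]), np.float64(0.0006605626100006935)) [0.46039282 0.01739647 0.13      ]
tab [ 0.53336088 -0.03575879  0.112     ] [ 0.53325831 -0.03832689  0.112     ] (array([ 0.53393859, -0.03585823,  0.1093191 ]), np.float64(0.0004162661401010855))
leverpiv [ 0.57054297 -0.04948532  0.085     ]
K 0.16369293547262614 2.6352941829113887
L 0.07679891776188658 2.7080161938176586
post L [0.52778943 0.03930445 0.09      ] 2.1823630974506636 0.13108762987438696
post R [ 0.48564579 -0.12466022  0.09      ] -2.6921290417929495 0.13035449365505472
mug [0.41080587 0.34753489 0.09      ]
tube [0.57786362 0.3894073  0.17      ]
bottle [0.69029656 0.31982749 0.16      ]
spare [ 0.67103729 -0.3258266   0.02      ]
hang [ 0.47133445 -0.37657209  0.02      ]
```

Request:
{"name": "arm_command", "arguments": {"increments": [{"gripper":0,"dx":-0.032,"dy":-0.034},{"gripper":0,"dx":-0.032,"dy":-0.034},{"gripper":0,"dx":-0.032,"dy":-0.034},{"gripper":0,"dx":-0.032,"dy":-0.034},{"gripper":0,"dx":-0.032,"dy":-0.034},{"gripper":0,"dx":-0.032,"dy":-0.034},{"gripper":0,"dx":-0.032,"dy":-0.034},{"gripper":0,"dx":-0.032,"dy":-0.034}]}}

```text
validation failed for argument at $.in...
```

Request:
{"name": "arm_command", "arguments": {"increments": [{"gripper":0,"dx":-0.032,"dy":-0.034},{"gripper":0,"dx":-0.032,"dy":-0.034},{"gripper":0,"dx":-0.032,"dy":-0.034},{"gripper":0,"dx":-0.032,"dy":-0.034},{"gripper":0,"dx":-0.032,"dy":-0.034},{"gripper":0,"dx":-0.032,"dy":-0.034},{"gripper":0,"dx":-0.032,"dy":-0.034},{"gripper":0,"spin":8.5}]}}

```text
validation failed for argument at $.in...
```

Request:
{"name": "arm_command", "arguments": {"increments": [{"gripper":0,"dx":-0.032,"dy":-0.034,"dz":0,"spin":0},{"gripper":0,"dx":-0.032,"dy":-0.034,"dz":0,"spin":0},{"gripper":0,"dx":-0.032,"dy":-0.034,"dz":0,"spin":0},{"gripper":0,"dx":-0.032,"dy":-0.034,"dz":0,"spin":0},{"gripper":0,"dx":-0.032,"dy":-0.034,"dz":0,"spin":0},{"gripper":0,"dx":-0.032,"dy":-0.034,"dz":0,"spin":0},{"gripper":0,"dx":-0.032,"dy":-0.034,"dz":0,"spin":0},{"gripper":0,"dx":-0.032,"dy":-0.034,"dz":0,"spin":0}]}}

```text
time: 1.1
ee_pos: [0.3445, 0.2663, 0.2224]
eef_rot: [0.14, 0.99, 0.0, -0.0]
ft_force: [1.0, -0.5, 0.2]
width: 0.015
```

Request:
{"name": "arm_command", "arguments": {"increments": [{"gripper":0,"dx":-0.037,"dy":-0.039,"dz":0,"spin":0},{"gripper":0,"dx":-0.037,"dy":-0.039,"dz":0,"spin":0},{"gripper":0,"dx":-0.037,"dy":-0.039,"dz":0,"spin":0},{"gripper":0,"dx":-0.037,"dy":-0.039,"dz":0,"spin":0},{"gripper":0,"dx":-0.037,"dy":-0.039,"dz":0,"spin":0},{"gripper":0,"dx":-0.037,"dy":-0.039,"dz":0,"spin":0},{"gripper":0,"dx":-0.037,"dy":-0.039,"dz":0,"spin":0},{"gripper":0,"dx":0,"dy":0,"dz":0,"spin":8.5}]}}

```text
time: 2.1
ee_pos: [0.5174, -0.0707, 0.2223]
eef_rot: [0.217, 0.976, -0.001, 0.0]
ft_force: [-0.6, 0.4, 0.2]
width: 0.0006
```

Run:
```python
from h import *
s=read_state(); print(s["ee_pos"],s["eef_rot"],s["ft_force"])
i=cams.camera_info("wrist"); im=cams.camera("wrist"); cv2.imwrite("pics/w1.png",im[:,:,::-1])
import pickle; pickle.dump(i,open("w1.pkl","wb"))
```

```text
[ 0.51739666 -0.07074243  0.22228347] [ 2.16791627e-01  9.76217255e-01 -1.11347175e-03  1.47468042e-04] [-0.62673798  0.43913989  0.22003795]
```

View pics/w1.png

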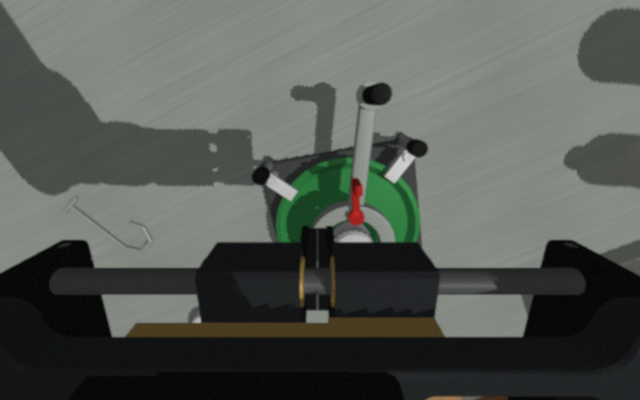

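Run:
```python
from h import *
import pickle; i=pickle.load(open("w1.pkl","rb"))
im=cv2.imread("pics/w1.png")[:,:,::-1]; crop("",240,70,440,250,4,"pics/w1c.png",im)
h=cv2.cvtColor(np.ascontiguousarray(im),cv2.COLOR_RGB2HSV)
red=(((h[...,0]<6)|(h[...,0]>174))&(h[...,1]>170)&(h[...,2]>90)).astype(np.uint8)
ys,xs=np.nonzero(red); print(ys.min(),ys.max(),[(y,xs[ys==y].min(),xs[ys==y].max()) for y in range(ys.min(),ys.max()+1,3)])
print(onz("wrist",(357,184),.112,i),onz("wrist",(357,190),.112,i),onz("wrist",(380,95),.132,i))
```

```text
185 224 [(185, np.int64(356), np.int64(360)), (188, np.int64(355), np.int64(360)), (191, np.int64(353), np.int64(361)), (194, np.int64(353), np.int64(360)), (197, np.int64(353), np.int64(358)), (200, np.int64(353), np.int64(358)), (203, np.int64(353), np.int64(358)), (206, np.int64(353), np.int64(358)), (209, np.int64(353), np.int64(358)), (212, np.int64(351), np.int64(361)), (215, np.int64(349), np.int64(362)), (218, np.int64(349), np.int64(362)), (221, np.int64(350), np.int64(362)), (224, np.int64(355), np.int64(356))]
[ 0.52754586 -0.03328683  0.112     ] [ 0.53308335 -0.03560906  0.112     ] [0.46009547 0.01248562 0.132     ]
```

View pics/w1c.png

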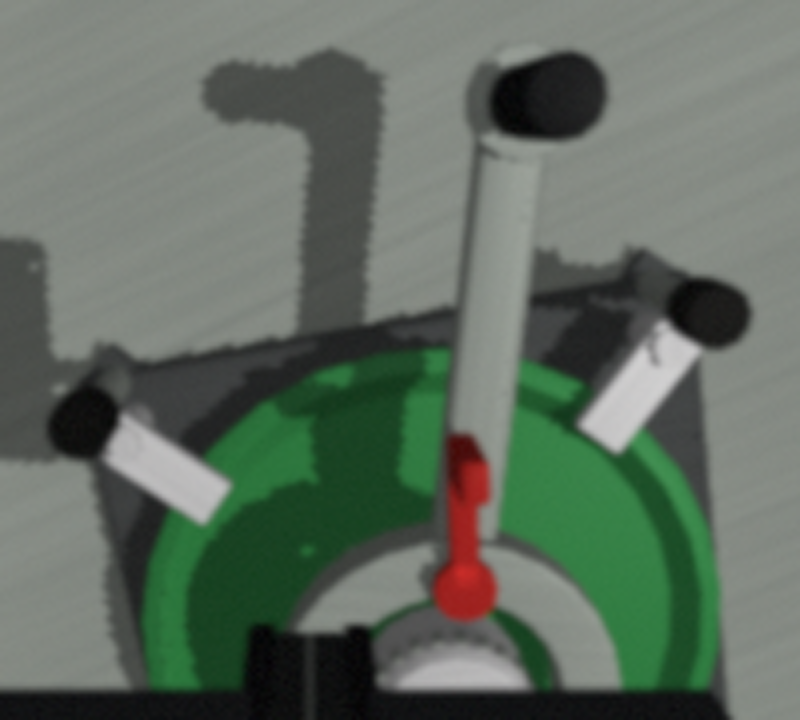

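Request:
{"name": "arm_command", "arguments": {"increments": [{"gripper":0,"dx":0,"dy":0,"dz":0.033,"spin":0},{"gripper":0,"dx":0,"dy":0,"dz":0.033,"spin":0},{"gripper":0,"dx":0,"dy":0,"dz":0.033,"spin":0},{"gripper":0,"dx":0,"dy":0,"dz":0.029,"spin":0},{"gripper":0,"dx":0,"dy":0,"dz":0,"spin":0},{"gripper":0,"dx":0,"dy":0.005,"dz":0,"spin":0},{"gripper":0,"dx":0,"dy":0.005,"dz":0,"spin":0},{"gripper":0,"dx":0,"dy":0.004,"dz":0,"spin":0}]}}

```text
time: 3.15
ee_pos: [0.5235, -0.0529, 0.0953]
eef_rot: [0.213, 0.977, 0.0, 0.001]
ft_force: [-0.1, -0.2, 0.1]
width: 0.0007
```

Request:
{"name": "arm_command", "arguments": {"increments": [{"gripper":0,"dx":0,"dy":0.002,"dz":0,"spin":0},{"gripper":0,"dx":0,"dy":0.002,"dz":0,"spin":0},{"gripper":0,"dx":0,"dy":0.002,"dz":0,"spin":0},{"gripper":0,"dx":0,"dy":0.002,"dz":0,"spin":0},{"gripper":0,"dx":0,"dy":0.002,"dz":0,"spin":0},{"gripper":0,"dx":0,"dy":0.002,"dz":0,"spin":0},{"gripper":0,"dx":0,"dy":0,"dz":0,"spin":0},{"gripper":0,"dx":0,"dy":0,"dz":0,"spin":0}]}}

```text
time: 4.15
ee_pos: [0.5274, -0.043, 0.0944]
eef_rot: [0.214, 0.977, -0.0, -0.0]
ft_force: [-3.1, -2.2, 1.7]
width: 0.0005
```

Run:
```python
from h import *
s=read_state(); print(s["ee_pos"],s["eef_rot"],s["ft_force"])
crop("side",280,180,400,270,6,"pics/s2.png")
```

```text
[ 0.52744088 -0.04300309  0.09441424] [ 2.13618597e-01  9.76917087e-01 -1.09553850e-04 -2.96442939e-04] [-3.09627775 -2.16532698  1.65010586]
```

View pics/s2.png

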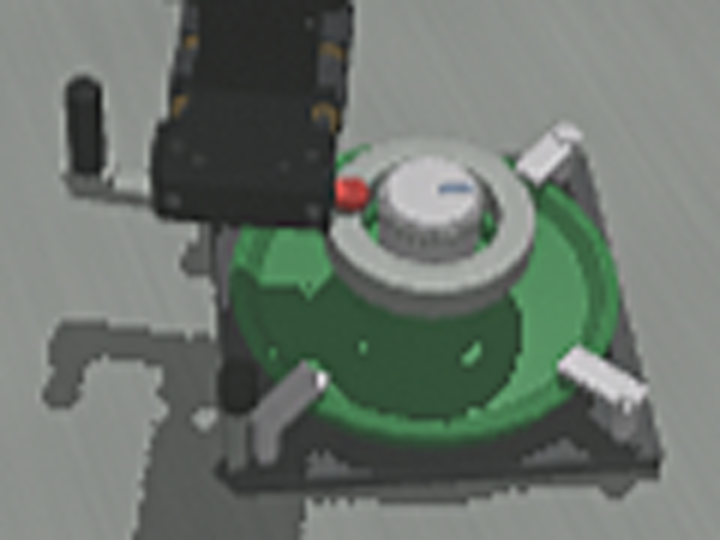

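Request:
{"name": "arm_command", "arguments": {"increments": [{"gripper":0,"dx":0,"dy":0.002,"dz":0,"spin":0},{"gripper":0,"dx":0,"dy":0.002,"dz":0,"spin":0},{"gripper":0,"dx":0,"dy":0.002,"dz":0,"spin":0},{"gripper":0,"dx":0,"dy":0.002,"dz":0,"spin":0},{"gripper":0,"dx":0,"dy":0.002,"dz":0,"spin":0},{"gripper":0,"dx":0,"dy":0.002,"dz":0,"spin":0},{"gripper":0,"dx":0,"dy":0,"dz":0,"spin":0},{"gripper":0,"dx":0,"dy":0,"dz":0,"spin":0}]}}

```text
time: 5.2
ee_pos: [0.5331, -0.0319, 0.0946]
eef_rot: [0.213, 0.977, 0.0, 0.0]
ft_force: [0.7, -4.5, -1.2]
width: 0.0003
```

Run:
```python
from h import *
s=read_state(); print(s["ee_pos"],s["eef_rot"],s["ft_force"])
i=cams.camera_info("wrist"); im=cams.camera("wrist"); crop("",160,10,440,270,3,"pics/w3.png",im)
```

```text
[ 0.53305221 -0.03186515  0.09461036] [2.13447448e-01 9.76954498e-01 4.48451394e-05 3.06904631e-04] [ 0.70217597 -4.51066302 -1.18102417]
```

View pics/w3.png

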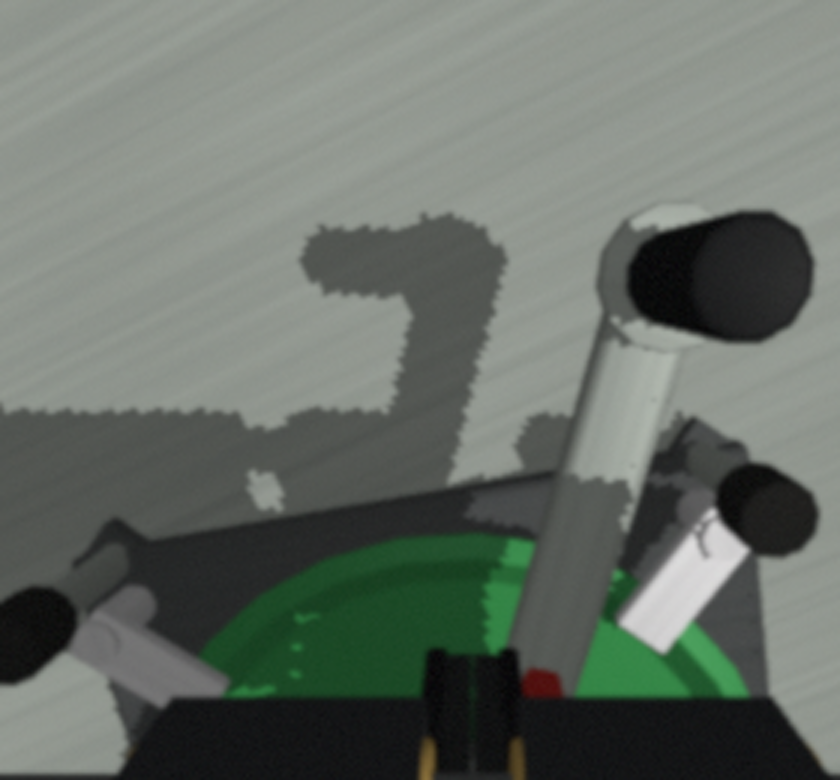

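Request:
{"name": "arm_command", "arguments": {"increments": [{"gripper":0,"dx":0,"dy":0.0015,"dz":0,"spin":0},{"gripper":0,"dx":0,"dy":0.0015,"dz":0,"spin":0},{"gripper":0,"dx":0,"dy":0.0015,"dz":0,"spin":0},{"gripper":0,"dx":0,"dy":0.0015,"dz":0,"spin":0},{"gripper":0,"dx":0,"dy":0.0015,"dz":0,"spin":0},{"gripper":0,"dx":0,"dy":0.0015,"dz":0,"spin":0},{"gripper":0,"dx":0,"dy":0,"dz":0,"spin":0},{"gripper":0,"dx":0,"dy":0,"dz":0,"spin":0}]}}

```text
time: 6.25
ee_pos: [0.5367, -0.0237, 0.0947]
eef_rot: [0.213, 0.977, 0.0, 0.0]
ft_force: [0.9, -4.8, -0.0]
width: 0.0004
```

Run:
```python
from h import *
s=read_state(); print(s["ee_pos"],s["eef_rot"],s["ft_force"])
i=cams.camera_info("wrist"); im=cams.camera("wrist"); crop("",160,10,440,270,3,"pics/w4.png",im)
```

```text
[ 0.53665386 -0.02370698  0.09469957] [2.13486213e-01 9.76946060e-01 9.55482958e-05 1.55247870e-04] [ 0.87888432 -4.76224696 -0.00535646]
```

View pics/w4.png

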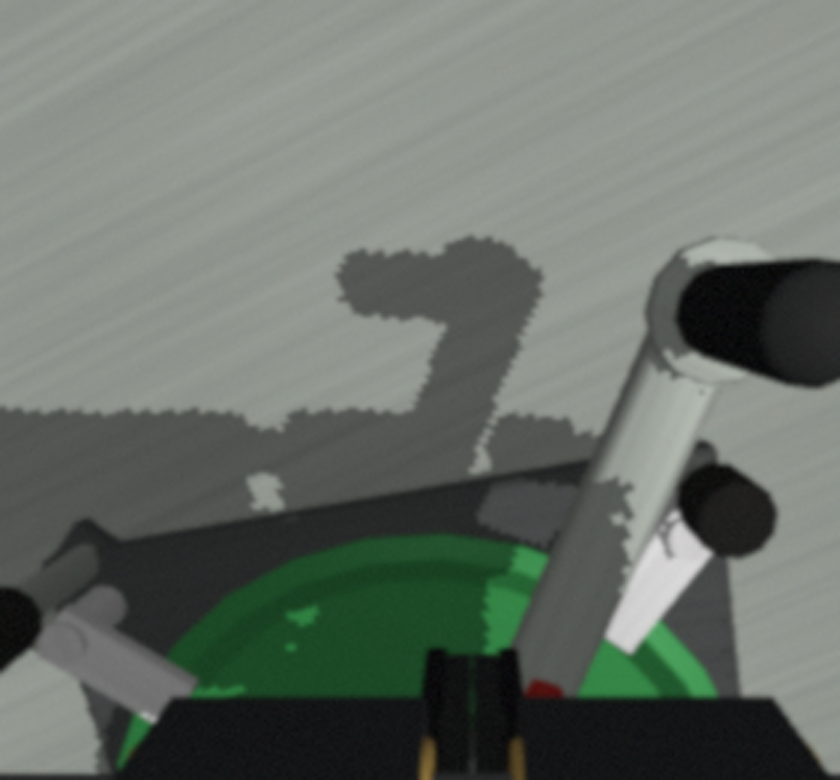

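Request:
{"name": "arm_command", "arguments": {"increments": [{"gripper":0,"dx":-0.001,"dy":0,"dz":0,"spin":5},{"gripper":0,"dx":-0.001,"dy":0,"dz":0,"spin":5},{"gripper":0,"dx":-0.0005,"dy":0.002,"dz":0,"spin":1},{"gripper":0,"dx":-0.0003,"dy":0.002,"dz":0,"spin":1},{"gripper":0,"dx":-0.0003,"dy":0.002,"dz":0,"spin":1},{"gripper":0,"dx":-0.0003,"dy":0.002,"dz":0,"spin":1},{"gripper":0,"dx":0,"dy":0,"dz":0,"spin":0},{"gripper":0,"dx":0,"dy":0,"dz":0,"spin":0}]}}

```text
time: 7.3
ee_pos: [0.5442, -0.0189, 0.0945]
eef_rot: [0.331, 0.944, 0.0, 0.0]
ft_force: [0.3, 0.1, -1.3]
width: 0.0002
```

Run:
```python
from h import *
s=read_state(); print(s["ee_pos"],s["eef_rot"],s["ft_force"])
i=cams.camera_info("wrist"); im=cams.camera("wrist"); crop("",160,10,440,270,3,"pics/w5.png",im)
crop("top",280,135,385,245,5,"pics/t5.png")
```

```text
[ 0.54418391 -0.0188656   0.09454213] [3.30753943e-01 9.43717025e-01 7.03286411e-05 1.68103310e-05] [ 0.28528545  0.05523487 -1.28858523]
```

View pics/w5.png

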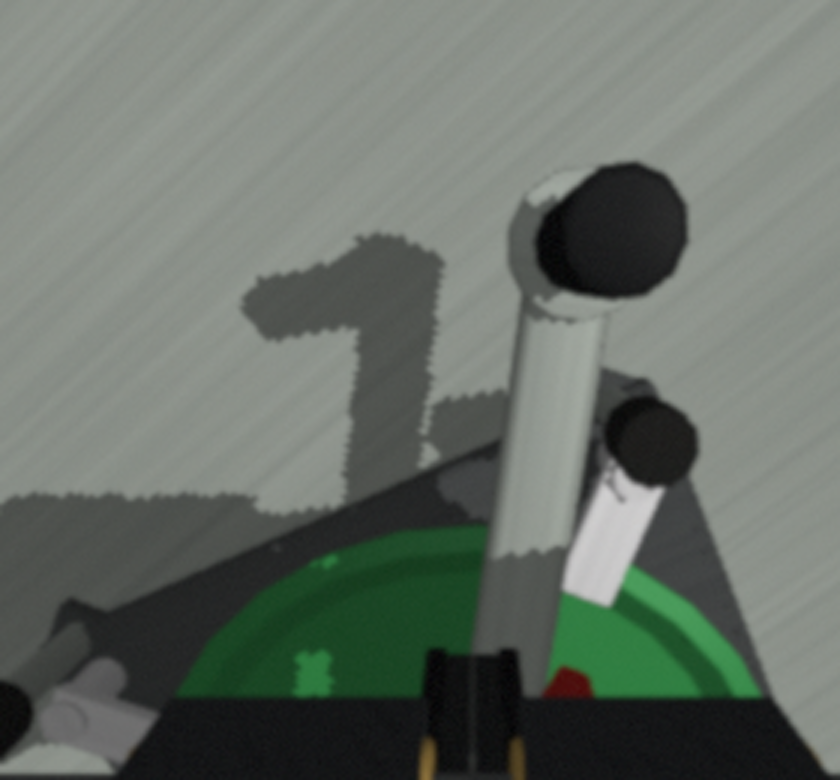

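View pics/t5.png

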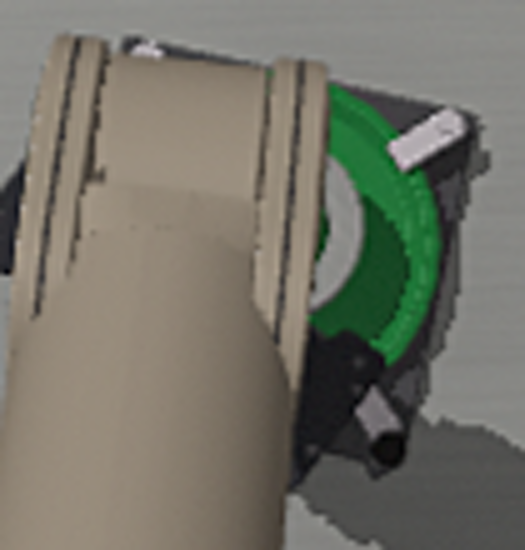

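Run:
```python
from h import *
P=np.array([.6027,-.068])
for n,px,z in(("knob",((628)/3+160,230/3+10),.132),("washer",(568/3+160,243/3+10),.081),("buffer",(652/3+160,440/3+10),.095)):
  q=onz("wrist",px,z); d=q[:2]-P; print(n,q,np.hypot(*d),np.arctan2(d[1],d[0]))
```

```text
knob [0.48907414 0.05199519 0.132     ] 0.16525641017624712 2.328937751686828
washer [0.48727145 0.05008228 0.081     ] 0.16512775313700193 2.3448305143610115
buffer [0.52392933 0.04015934 0.095     ] 0.1338030686163312 2.2002534049387443
```

Request:
{"name": "arm_command", "arguments": {"increments": [{"gripper":0,"dx":0,"dy":-0.002,"dz":-0.033,"spin":0},{"gripper":0,"dx":0,"dy":0,"dz":-0.033,"spin":0},{"gripper":46,"dx":0,"dy":0,"dz":0,"spin":7.5},{"gripper":46,"dx":0.03,"dy":0.003,"dz":0,"spin":0},{"gripper":46,"dx":0.03,"dy":0.003,"dz":0,"spin":0},{"gripper":46,"dx":0.03,"dy":0.003,"dz":0,"spin":0},{"gripper":46,"dx":0,"dy":0,"dz":0,"spin":0},{"gripper":46,"dx":0,"dy":0,"dz":0,"spin":0}]}}

```text
time: 8.4
ee_pos: [0.4874, 0.0501, 0.1607]
eef_rot: [0.392, 0.92, 0.0, 0.0]
ft_force: [0.3, 0.2, -0.0]
width: 0.0393
```

Run:
```python
from h import *
s=read_state(); print(s["ee_pos"],s["eef_rot"],s["ft_force"],s["width"])
i=cams.camera_info("wrist"); im=cams.camera("wrist"); cv2.imwrite("pics/w6.png",im[:,:,::-1])
crop("side",260,160,400,270,5,"pics/s6.png")
```

```text
[0.48738466 0.05014721 0.16070331] [3.92048861e-01 9.19944358e-01 1.77228952e-04 1.92464604e-04] [ 0.27411247  0.17848034 -0.04921577] 0.03929189310436188
```

View pics/w6.png

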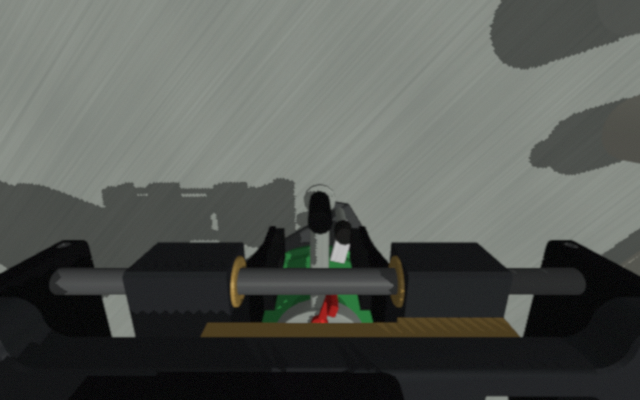

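View pics/s6.png

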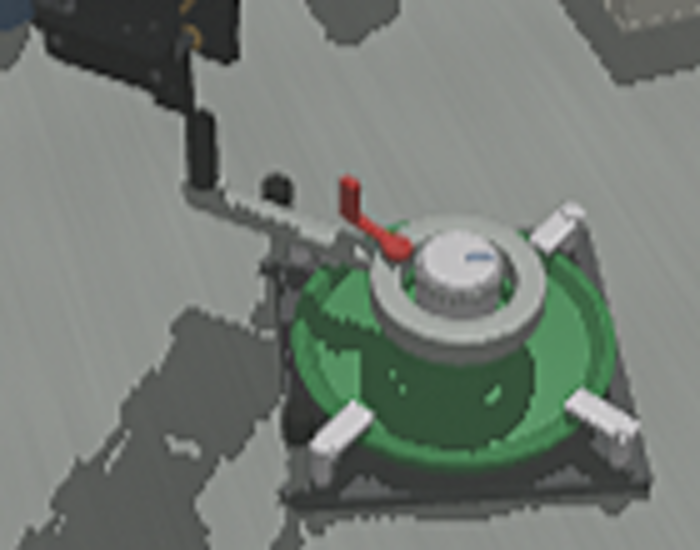

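Request:
{"name": "arm_command", "arguments": {"increments": [{"gripper":46,"dx":0,"dy":0,"dz":0.022,"spin":0},{"gripper":46,"dx":0,"dy":0,"dz":0.022,"spin":0},{"gripper":46,"dx":0,"dy":0,"dz":0.022,"spin":0},{"gripper":46,"dx":0,"dy":0,"dz":0,"spin":0},{"gripper":46,"dx":0,"dy":0,"dz":0,"spin":0},{"gripper":46,"dx":-0.0004,"dy":-0.0115,"dz":0,"spin":-4},{"gripper":46,"dx":-0.0004,"dy":-0.0115,"dz":0,"spin":-4},{"gripper":46,"dx":-0.0004,"dy":-0.0115,"dz":0,"spin":-4}]}}

```text
time: 9.5
ee_pos: [0.4657, 0.0244, 0.0958]
eef_rot: [0.292, 0.956, 0.001, 0.001]
ft_force: [2.8, 1.2, -0.0]
width: 0.0403
```

Request:
{"name": "arm_command", "arguments": {"increments": [{"gripper":46,"dx":-0.0004,"dy":-0.0115,"dz":0,"spin":-4},{"gripper":46,"dx":-0.0004,"dy":-0.0115,"dz":0,"spin":-4},{"gripper":46,"dx":-0.0004,"dy":-0.0115,"dz":0,"spin":-4},{"gripper":46,"dx":-0.0004,"dy":-0.0115,"dz":0,"spin":-4},{"gripper":46,"dx":-0.0004,"dy":-0.0115,"dz":0,"spin":-4},{"gripper":46,"dx":-0.0004,"dy":-0.0115,"dz":0,"spin":-4},{"gripper":46,"dx":-0.0004,"dy":-0.0115,"dz":0,"spin":-4},{"gripper":46,"dx":-0.0004,"dy":-0.0115,"dz":0,"spin":-4}]}}

```text
time: 10.5
ee_pos: [0.4378, -0.0619, 0.0959]
eef_rot: [0.018, 1.0, 0.001, 0.001]
ft_force: [1.9, 1.4, 0.4]
width: 0.04
```

```bash
cat >> h.py <<'E'
P=np.array([.6027,-.068])
def rep():
    s=read_state(); e=s["ee_pos"]; d=e[:2]-P; a=np.arctan2(d[1],d[0])%(2*np.pi)
    t=np.array([np.sin(a),-np.cos(a)]); q=s["eef_rot"]; xa=(2*np.arctan2(q[1],q[0]))%(2*np.pi)
    f=s["ft_force"]
    print("t %.2f r %.4f ang %.4f toolx %.4f z %.4f Fcw %.2f Frad %.2f Fz %.2f w %.4f"%(s["time"],np.hypot(*d),a,xa,e[2],f[:2]@t,f[:2]@d/np.hypot(*d),f[2],s["width"]))
E
python3 - <<'E'
from h import *
rep()
i=cams.camera_info("wrist"); im=cams.camera("wrist"); cv2.imwrite("pics/w7.png",im[:,:,::-1])
crop("side",260,160,400,270,5,"pics/s7.png")
E
```

```text
t 10.50 r 0.1650 ang 3.1047 toolx 3.1065 z 0.0959 Fcw 1.44 Frad -1.82 Fz 0.37 w 0.0400
```

View pics/w7.png

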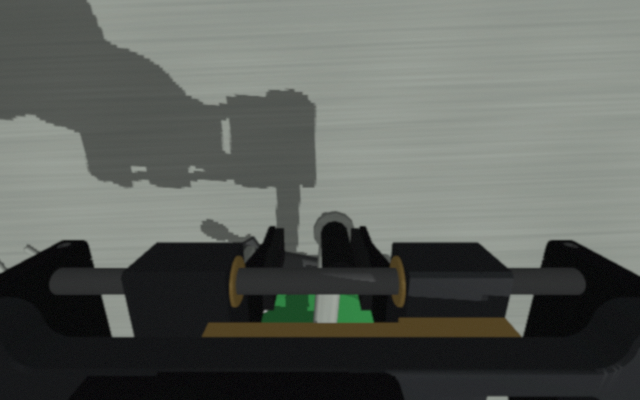

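View pics/s7.png

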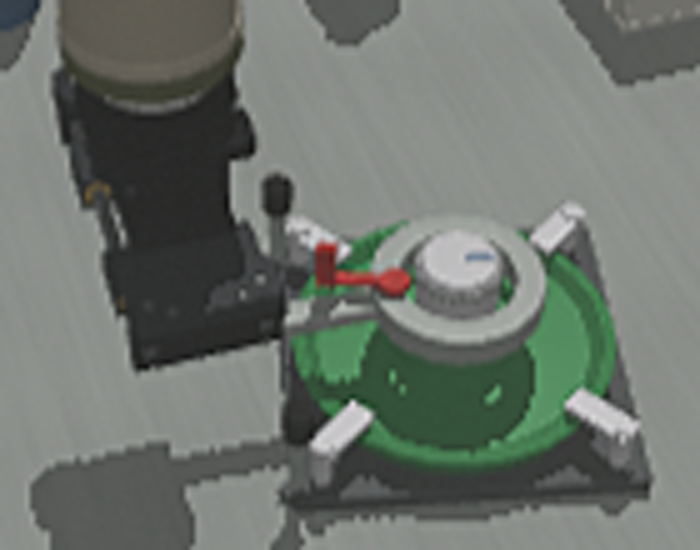

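Request:
{"name": "arm_command", "arguments": {"increments": [{"gripper":46,"dx":-0.0004,"dy":-0.0115,"dz":0,"spin":-4},{"gripper":46,"dx":-0.0004,"dy":-0.0115,"dz":0,"spin":-4},{"gripper":46,"dx":-0.0004,"dy":-0.0115,"dz":0,"spin":-4},{"gripper":46,"dx":-0.0004,"dy":-0.0115,"dz":0,"spin":-4},{"gripper":46,"dx":0,"dy":-0.004,"dz":0,"spin":-1.4},{"gripper":46,"dx":0,"dy":0,"dz":0,"spin":0},{"gripper":46,"dx":0,"dy":0,"dz":0,"spin":0},{"gripper":46,"dx":0,"dy":0,"dz":0,"spin":0}]}}

```text
time: 11.6
ee_pos: [0.442, -0.1113, 0.0945]
eef_rot: [-0.133, 0.991, 0.0, -0.0]
ft_force: [0.6, -0.2, -0.2]
width: 0.0404
```

Run:
```python
from h import *
rep()
crop("side",260,160,400,270,5,"pics/s8.png")
i=cams.camera_info("wrist"); im=cams.camera("wrist"); cv2.imwrite("pics/w8.png",im[:,:,::-1])
```

```text
t 11.60 r 0.1664 ang 3.4047 toolx 3.4075 z 0.0945 Fcw -0.37 Frad -0.56 Fz -0.17 w 0.0404
```

View pics/s8.png

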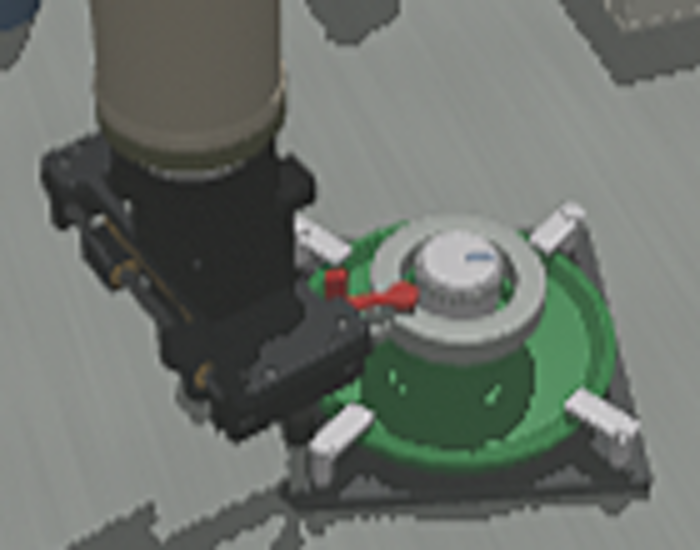

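View pics/w8.png

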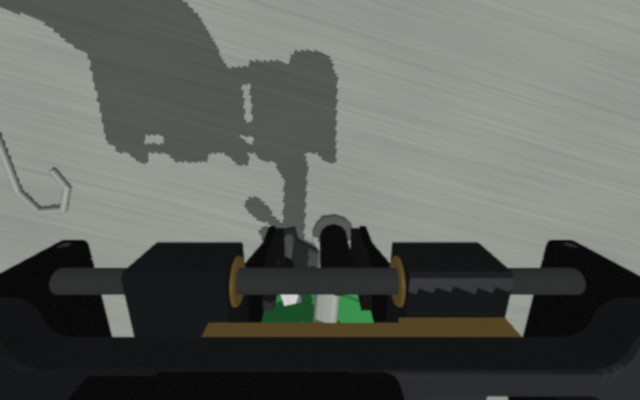

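Request:
{"name": "arm_command", "arguments": {"increments": [{"gripper":46,"dx":-0.001,"dy":0.0115,"dz":0,"spin":4},{"gripper":46,"dx":-0.0008,"dy":0.0115,"dz":0,"spin":4},{"gripper":46,"dx":-0.0004,"dy":0.0115,"dz":0,"spin":4},{"gripper":46,"dx":-0.0004,"dy":0.0115,"dz":0,"spin":4},{"gripper":46,"dx":-0.0004,"dy":0.0115,"dz":0,"spin":4},{"gripper":46,"dx":-0.0004,"dy":0.0115,"dz":0,"spin":4},{"gripper":46,"dx":-0.0004,"dy":0.0115,"dz":0,"spin":4},{"gripper":46,"dx":-0.0004,"dy":0.0115,"dz":0,"spin":4}]}}

```text
time: 12.7
ee_pos: [0.4436, -0.0222, 0.0944]
eef_rot: [0.148, 0.989, -0.001, -0.001]
ft_force: [-3.2, -8.4, 2.3]
width: 0.04
```

Run:
```python
from h import *
rep()
crop("side",260,160,400,270,5,"pics/s9.png")
rep()
```

```text
t 12.70 r 0.1655 ang 2.8613 toolx 2.8451 z 0.0944 Fcw -8.99 Frad 0.70 Fz 2.31 w 0.0400
t 12.75 r 0.1657 ang 2.8513 toolx 2.8429 z 0.0943 Fcw -4.97 Frad 1.71 Fz 2.46 w 0.0399
```

View pics/s9.png

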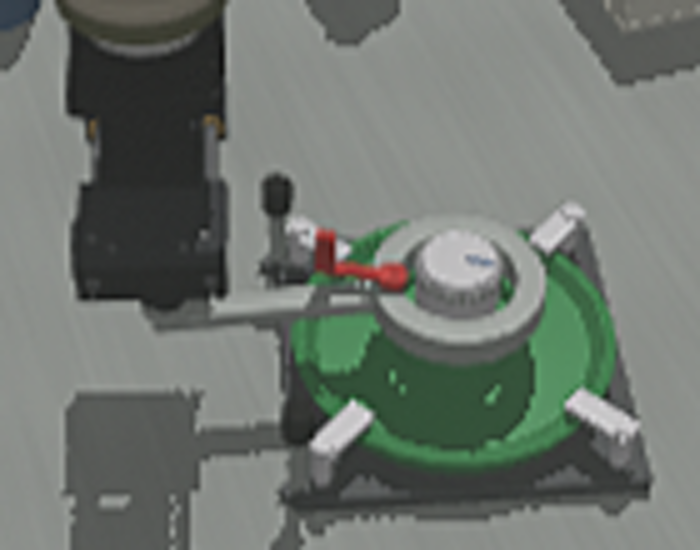

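Request:
{"name": "arm_command", "arguments": {"increments": [{"gripper":46,"dx":0,"dy":0.0023,"dz":0,"spin":0.8},{"gripper":46,"dx":0,"dy":0.0023,"dz":0,"spin":0.8},{"gripper":46,"dx":-0.0001,"dy":0.0023,"dz":0,"spin":0.8},{"gripper":46,"dx":-0.0001,"dy":0.0023,"dz":0,"spin":0.8},{"gripper":46,"dx":0,"dy":0.0023,"dz":0,"spin":0.8},{"gripper":46,"dx":0,"dy":0.0023,"dz":0,"spin":0.8},{"gripper":46,"dx":0,"dy":0.0023,"dz":0,"spin":0.8},{"gripper":46,"dx":0,"dy":0.0023,"dz":0,"spin":0.8}]}}

```text
time: 13.75
ee_pos: [0.4495, -0.0051, 0.0943]
eef_rot: [0.202, 0.979, -0.001, -0.001]
ft_force: [-5.6, -7.4, 6.3]
width: 0.0399
```

```bash
python3 -c "
from h import *
rep()"
```

```text
t 13.75 r 0.1656 ang 2.7518 toolx 2.7353 z 0.0943 Fcw -9.00 Frad 2.31 Fz 6.25 w 0.0399
```

Request:
{"name": "arm_command", "arguments": {"increments": [{"gripper":46,"dx":0,"dy":0.0008,"dz":0,"spin":0.3},{"gripper":46,"dx":0,"dy":0.0008,"dz":0,"spin":0.3},{"gripper":46,"dx":0,"dy":0.0008,"dz":0,"spin":0.3},{"gripper":46,"dx":0,"dy":0.0008,"dz":0,"spin":0.3},{"gripper":46,"dx":0,"dy":0.0008,"dz":0,"spin":0.3},{"gripper":46,"dx":0,"dy":0.0008,"dz":0,"spin":0.3},{"gripper":46,"dx":0,"dy":0.0008,"dz":0,"spin":0.3},{"gripper":46,"dx":0,"dy":0.0008,"dz":0,"spin":0.3}]}}

```text
time: 14.75
ee_pos: [0.4521, 0.0008, 0.0943]
eef_rot: [0.222, 0.975, -0.001, -0.001]
ft_force: [-5.0, -8.3, 6.1]
width: 0.0402
```

```bash
python3 -c "
from h import *
rep()"
```

```text
t 14.75 r 0.1656 ang 2.7133 toolx 2.6938 z 0.0943 Fcw -9.62 Frad 1.15 Fz 6.14 w 0.0402
```

Request:
{"name": "arm_command", "arguments": {"increments": [{"gripper":46,"dx":0,"dy":0.0008,"dz":0,"spin":0.3},{"gripper":46,"dx":0,"dy":0.0008,"dz":0,"spin":0.3},{"gripper":46,"dx":0,"dy":0.0008,"dz":0,"spin":0.3},{"gripper":46,"dx":0,"dy":0.0008,"dz":0,"spin":0.3},{"gripper":46,"dx":0,"dy":0.0008,"dz":0,"spin":0.3},{"gripper":46,"dx":0,"dy":0.0008,"dz":0,"spin":0.3},{"gripper":46,"dx":0,"dy":0,"dz":0,"spin":0},{"gripper":46,"dx":0,"dy":0.0008,"dz":0,"spin":0.3}]}}

```text
time: 15.75
ee_pos: [0.4545, 0.0058, 0.0943]
eef_rot: [0.24, 0.971, -0.001, -0.001]
ft_force: [-7.2, -8.3, 6.2]
width: 0.0403
```

```bash
python3 -c "
from h import *
rep()"
```

```text
t 15.75 r 0.1656 ang 2.6797 toolx 2.6573 z 0.0943 Fcw -10.65 Frad 2.72 Fz 6.22 w 0.0403
```

Request:
{"name": "arm_command", "arguments": {"increments": [{"gripper":46,"dx":0,"dy":0.0005,"dz":0,"spin":0.17},{"gripper":46,"dx":0,"dy":0.0005,"dz":0,"spin":0.17},{"gripper":46,"dx":0,"dy":0.0005,"dz":0,"spin":0.17},{"gripper":46,"dx":0,"dy":0.0005,"dz":0,"spin":0.17},{"gripper":46,"dx":0,"dy":0.0005,"dz":0,"spin":0.17},{"gripper":46,"dx":0,"dy":0.0005,"dz":0,"spin":0.17},{"gripper":46,"dx":0,"dy":0.0005,"dz":0,"spin":0.17},{"gripper":46,"dx":0,"dy":0.0005,"dz":0,"spin":0.17}]}}

```text
time: 16.75
ee_pos: [0.4563, 0.0094, 0.0942]
eef_rot: [0.251, 0.968, -0.001, -0.001]
ft_force: [-6.5, -7.8, 6.5]
width: 0.04
```

```bash
python3 -c "
from h import *
rep()"
```

```text
t 16.75 r 0.1656 ang 2.6554 toolx 2.6335 z 0.0942 Fcw -9.95 Frad 2.06 Fz 6.54 w 0.0400
```

Request:
{"name": "arm_command", "arguments": {"increments": [{"gripper":46,"dx":0,"dy":0.0008,"dz":0,"spin":0.28},{"gripper":46,"dx":0,"dy":0.0008,"dz":0,"spin":0.28},{"gripper":46,"dx":0,"dy":0.0008,"dz":0,"spin":0.28},{"gripper":46,"dx":0,"dy":0.0008,"dz":0,"spin":0.28},{"gripper":46,"dx":0,"dy":0.0008,"dz":0,"spin":0.28},{"gripper":46,"dx":0,"dy":0.0008,"dz":0,"spin":0.28},{"gripper":46,"dx":0,"dy":0.0008,"dz":0,"spin":0.28},{"gripper":46,"dx":0,"dy":0.0008,"dz":0,"spin":0.28}]}}

```text
time: 17.75
ee_pos: [0.4594, 0.015, 0.0942]
eef_rot: [0.27, 0.963, -0.001, -0.001]
ft_force: [-6.8, -7.4, 7.3]
width: 0.04
```

```bash
python3 -c "
from h import *
rep()"
```

```text
t 17.75 r 0.1656 ang 2.6165 toolx 2.5944 z 0.0942 Fcw -9.79 Frad 2.21 Fz 7.30 w 0.0400
```

Request:
{"name": "arm_command", "arguments": {"increments": [{"gripper":46,"dx":0,"dy":0.0009,"dz":0,"spin":0.31},{"gripper":46,"dx":0,"dy":0.0009,"dz":0,"spin":0.31},{"gripper":46,"dx":0,"dy":0.0009,"dz":0,"spin":0.31},{"gripper":46,"dx":0,"dy":0.0009,"dz":0,"spin":0.31},{"gripper":46,"dx":0,"dy":0.0009,"dz":0,"spin":0.31},{"gripper":46,"dx":0,"dy":0.0009,"dz":0,"spin":0.31},{"gripper":46,"dx":0,"dy":0.0009,"dz":0,"spin":0.31},{"gripper":46,"dx":0,"dy":0.0009,"dz":0,"spin":0.31}]}}

```text
time: 18.75
ee_pos: [0.4631, 0.0212, 0.0942]
eef_rot: [0.291, 0.957, -0.001, -0.002]
ft_force: [-8.7, -6.3, 8.1]
width: 0.04
```

```bash
python3 -c "
from h import *
rep()"
```

```text
t 18.75 r 0.1657 ang 2.5729 toolx 2.5512 z 0.0942 Fcw -10.03 Frad 3.93 Fz 8.13 w 0.0400
```

Request:
{"name": "arm_command", "arguments": {"increments": [{"gripper":46,"dx":0.0002,"dy":0.0009,"dz":-0.0003,"spin":0.31},{"gripper":46,"dx":0.0002,"dy":0.0009,"dz":-0.0003,"spin":0.31},{"gripper":46,"dx":0.0002,"dy":0.0009,"dz":-0.0003,"spin":0.31},{"gripper":46,"dx":0,"dy":0.0009,"dz":0,"spin":0.31},{"gripper":46,"dx":0,"dy":0.0009,"dz":0,"spin":0.31},{"gripper":46,"dx":0,"dy":0.0009,"dz":0,"spin":0.31},{"gripper":46,"dx":0,"dy":0.0009,"dz":0,"spin":0.31},{"gripper":46,"dx":0,"dy":0.0009,"dz":0,"spin":0.31}]}}

```text
time: 19.75
ee_pos: [0.4667, 0.0267, 0.0944]
eef_rot: [0.312, 0.95, -0.002, -0.001]
ft_force: [-2.9, -7.7, -3.3]
width: 0.0399
```

```bash
python3 -c "
from h import *
rep()"
```

```text
t 19.75 r 0.1657 ang 2.5332 toolx 2.5075 z 0.0944 Fcw -8.01 Frad -1.99 Fz -3.26 w 0.0399
```

Request:
{"name": "arm_command", "arguments": {"increments": [{"gripper":46,"dx":-0.0001,"dy":0.0009,"dz":0.0002,"spin":0.31},{"gripper":46,"dx":-0.0001,"dy":0.0009,"dz":0,"spin":0.31},{"gripper":46,"dx":0,"dy":0.0009,"dz":0,"spin":0.31},{"gripper":46,"dx":0,"dy":0.0009,"dz":0,"spin":0.31},{"gripper":46,"dx":0,"dy":0.0009,"dz":0,"spin":0.31},{"gripper":46,"dx":0,"dy":0.0009,"dz":0,"spin":0.31},{"gripper":46,"dx":0,"dy":0.0009,"dz":0,"spin":0.31},{"gripper":46,"dx":0,"dy":0.0009,"dz":0,"spin":0.31}]}}

```text
time: 20.75
ee_pos: [0.471, 0.0327, 0.0943]
eef_rot: [0.332, 0.943, -0.002, -0.001]
ft_force: [-5.8, -6.9, 1.2]
width: 0.0404
```

```bash
python3 -c "
from h import *
rep()"
```

```text
t 20.75 r 0.1658 ang 2.4888 toolx 2.4645 z 0.0943 Fcw -9.01 Frad 0.37 Fz 1.24 w 0.0404
```

Request:
{"name": "arm_command", "arguments": {"increments": [{"gripper":46,"dx":0,"dy":0.0009,"dz":0,"spin":0.31},{"gripper":46,"dx":0,"dy":0.0009,"dz":0,"spin":0.31},{"gripper":46,"dx":0,"dy":0.0009,"dz":0,"spin":0.31},{"gripper":46,"dx":0,"dy":0.0009,"dz":0,"spin":0.31},{"gripper":46,"dx":0,"dy":0.0009,"dz":0,"spin":0.31},{"gripper":46,"dx":0,"dy":0.0009,"dz":0,"spin":0.31},{"gripper":46,"dx":0,"dy":0.0009,"dz":0,"spin":0.31},{"gripper":46,"dx":0,"dy":0.0009,"dz":0,"spin":0.31}]}}

```text
time: 21.75
ee_pos: [0.4755, 0.0383, 0.0943]
eef_rot: [0.352, 0.936, -0.002, -0.002]
ft_force: [-6.5, -6.8, 2.0]
width: 0.0399
```

```bash
python3 -c "
from h import *
rep()"
```

```text
t 21.75 r 0.1658 ang 2.4454 toolx 2.4213 z 0.0943 Fcw -9.40 Frad 0.57 Fz 2.02 w 0.0399
```

Request:
{"name": "arm_command", "arguments": {"increments": [{"gripper":46,"dx":0,"dy":0.0009,"dz":0,"spin":0.31},{"gripper":46,"dx":0,"dy":0.0009,"dz":0,"spin":0.31},{"gripper":46,"dx":0,"dy":0.0009,"dz":0,"spin":0.31},{"gripper":46,"dx":0,"dy":0.0009,"dz":0,"spin":0.31},{"gripper":46,"dx":0,"dy":0.0009,"dz":0,"spin":0.31},{"gripper":46,"dx":0,"dy":0.0009,"dz":0,"spin":0.31},{"gripper":46,"dx":0,"dy":0.0009,"dz":0,"spin":0.31},{"gripper":46,"dx":0,"dy":0.0009,"dz":0,"spin":0.31}]}}

```text
time: 22.75
ee_pos: [0.4802, 0.0438, 0.0943]
eef_rot: [0.373, 0.928, -0.002, -0.002]
ft_force: [-7.0, -6.8, 2.0]
width: 0.0402
```

```bash
python3 -c "
from h import *
rep()"
```

```text
t 22.75 r 0.1658 ang 2.4017 toolx 2.3781 z 0.0943 Fcw -9.71 Frad 0.62 Fz 1.99 w 0.0402
```

Request:
{"name": "arm_command", "arguments": {"increments": [{"gripper":46,"dx":0,"dy":0.0008,"dz":0,"spin":0.28},{"gripper":46,"dx":0,"dy":0.0008,"dz":0,"spin":0.28},{"gripper":46,"dx":0,"dy":0.0008,"dz":0,"spin":0.28},{"gripper":46,"dx":0,"dy":0.0008,"dz":0,"spin":0.28},{"gripper":46,"dx":0,"dy":0.0008,"dz":0,"spin":0.28},{"gripper":46,"dx":0,"dy":0.0008,"dz":0,"spin":0.28},{"gripper":46,"dx":0,"dy":0.0008,"dz":0,"spin":0.28},{"gripper":46,"dx":0,"dy":0.0008,"dz":0,"spin":0.28}]}}

```text
time: 23.75
ee_pos: [0.4847, 0.0484, 0.0943]
eef_rot: [0.391, 0.921, -0.002, -0.002]
ft_force: [-8.3, -5.8, 1.6]
width: 0.0398
```

```bash
python3 -c "
from h import *
rep()"
```

```text
t 23.75 r 0.1658 ang 2.3630 toolx 2.3391 z 0.0943 Fcw -9.97 Frad 1.78 Fz 1.60 w 0.0398
```

Request:
{"name": "arm_command", "arguments": {"increments": [{"gripper":46,"dx":0,"dy":0.0008,"dz":0,"spin":0.28},{"gripper":46,"dx":0,"dy":0.0008,"dz":0,"spin":0.28},{"gripper":46,"dx":0,"dy":0.0008,"dz":0,"spin":0.28},{"gripper":46,"dx":0,"dy":0.0008,"dz":0,"spin":0.28},{"gripper":46,"dx":0,"dy":0.0008,"dz":0,"spin":0.28},{"gripper":46,"dx":0,"dy":0.0008,"dz":0,"spin":0.28},{"gripper":46,"dx":0,"dy":0.0008,"dz":0,"spin":0.28},{"gripper":46,"dx":0,"dy":0.0008,"dz":0,"spin":0.28}]}}

```text
time: 24.75
ee_pos: [0.4891, 0.0528, 0.0943]
eef_rot: [0.408, 0.913, -0.002, -0.002]
ft_force: [-9.3, -5.9, 3.4]
width: 0.0399
```

```bash
python3 -c "
from h import *
rep()
crop('side',260,160,400,270,5,'pics/s10.png')"
```

```text
t 24.75 r 0.1659 ang 2.3255 toolx 2.3001 z 0.0943 Fcw -10.85 Frad 2.05 Fz 3.37 w 0.0399
```

View pics/s10.png

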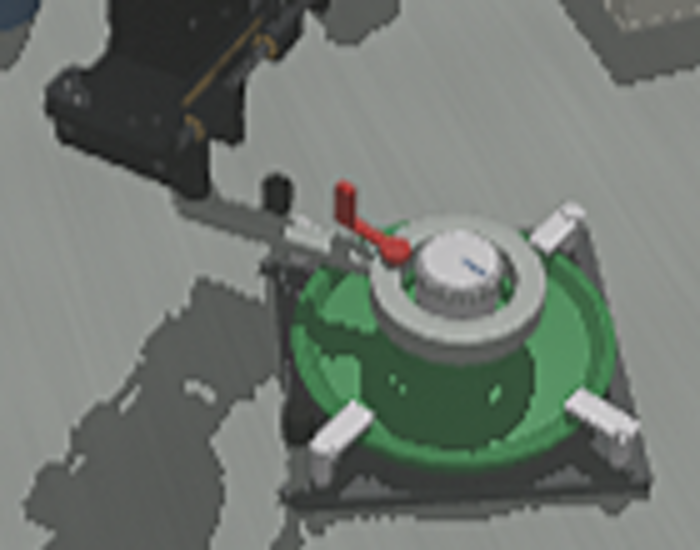

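Request:
{"name": "arm_command", "arguments": {"increments": [{"gripper":46,"dx":0,"dy":0.0004,"dz":0,"spin":0.14},{"gripper":46,"dx":0,"dy":0.0004,"dz":0,"spin":0.14},{"gripper":46,"dx":0,"dy":0.0004,"dz":0,"spin":0.14},{"gripper":46,"dx":0,"dy":0.0004,"dz":0,"spin":0.14},{"gripper":46,"dx":0,"dy":0.0004,"dz":0,"spin":0.14},{"gripper":46,"dx":0,"dy":0.0004,"dz":0,"spin":0.14},{"gripper":46,"dx":0,"dy":0.0004,"dz":0,"spin":0.14},{"gripper":46,"dx":0,"dy":0.0004,"dz":0,"spin":0.14}]}}

```text
time: 25.8
ee_pos: [0.4913, 0.0549, 0.0943]
eef_rot: [0.417, 0.909, -0.002, -0.002]
ft_force: [-10.0, -5.4, 4.6]
width: 0.0398
```

```bash
python3 -c "
from h import *
rep()"
```

```text
t 25.80 r 0.1658 ang 2.3071 toolx 2.2805 z 0.0943 Fcw -11.01 Frad 2.72 Fz 4.64 w 0.0398
```

Request:
{"name": "arm_command", "arguments": {"increments": [{"gripper":46,"dx":-0.0004,"dy":-0.0115,"dz":0,"spin":-4},{"gripper":46,"dx":-0.0004,"dy":-0.0115,"dz":0,"spin":-4},{"gripper":46,"dx":-0.0004,"dy":-0.0115,"dz":0,"spin":-4},{"gripper":46,"dx":-0.0004,"dy":-0.0115,"dz":0,"spin":-4},{"gripper":46,"dx":-0.0004,"dy":-0.0115,"dz":0,"spin":-4},{"gripper":46,"dx":-0.0004,"dy":-0.0115,"dz":0,"spin":-4},{"gripper":46,"dx":-0.0004,"dy":-0.0115,"dz":0,"spin":-4},{"gripper":46,"dx":-0.0004,"dy":-0.0115,"dz":0,"spin":-4}]}}

```text
time: 26.8
ee_pos: [0.4444, -0.019, 0.0954]
eef_rot: [0.149, 0.989, 0.001, 0.001]
ft_force: [2.6, 1.8, 0.0]
width: 0.0399
```

Request:
{"name": "arm_command", "arguments": {"increments": [{"gripper":46,"dx":-0.0004,"dy":-0.0115,"dz":0,"spin":-4},{"gripper":46,"dx":-0.0004,"dy":-0.0115,"dz":0,"spin":-4},{"gripper":46,"dx":-0.0004,"dy":-0.0115,"dz":0,"spin":-4},{"gripper":46,"dx":-0.0004,"dy":-0.0115,"dz":0,"spin":-4},{"gripper":46,"dx":-0.0004,"dy":-0.0115,"dz":0,"spin":-4},{"gripper":46,"dx":-0.0004,"dy":-0.0115,"dz":0,"spin":-4},{"gripper":46,"dx":-0.0004,"dy":-0.0115,"dz":0,"spin":-4},{"gripper":46,"dx":0,"dy":-0.009,"dz":0,"spin":-3}]}}

```text
time: 27.8
ee_pos: [0.4415, -0.1078, 0.0954]
eef_rot: [-0.121, 0.993, 0.0, 0.0]
ft_force: [1.2, 1.7, -0.0]
width: 0.0399
```

```bash
python3 -c "
from h import *
rep()
crop('side',260,160,400,270,5,'pics/s11.png')"
```

```text
t 27.80 r 0.1660 ang 3.3835 toolx 3.3836 z 0.0954 Fcw 1.35 Frad -1.52 Fz -0.04 w 0.0399
```

View pics/s11.png

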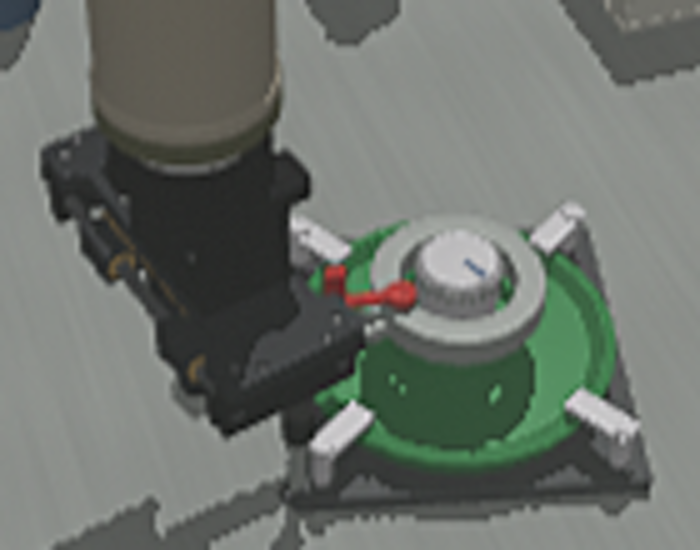

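Request:
{"name": "arm_command", "arguments": {"increments": [{"gripper":46,"dx":-0.0006,"dy":0.0115,"dz":0,"spin":4},{"gripper":46,"dx":-0.0006,"dy":0.0115,"dz":0,"spin":4},{"gripper":46,"dx":-0.0004,"dy":0.0115,"dz":0,"spin":4},{"gripper":46,"dx":0,"dy":0.0015,"dz":0,"spin":0.5},{"gripper":46,"dx":0,"dy":0.0008,"dz":0,"spin":0.28},{"gripper":46,"dx":0,"dy":0.0008,"dz":0,"spin":0.28},{"gripper":46,"dx":0,"dy":0.0008,"dz":0,"spin":0.28},{"gripper":46,"dx":0,"dy":0.0008,"dz":0,"spin":0.28}]}}

```text
time: 28.85
ee_pos: [0.4367, -0.0709, 0.0951]
eef_rot: [-0.0, 1.0, -0.001, 0.0]
ft_force: [1.7, -9.2, -2.5]
width: 0.0403
```

```bash
python3 -c "
from h import *
rep()"
```

```text
t 28.85 r 0.1660 ang 3.1588 toolx 3.1417 z 0.0951 Fcw -9.27 Frad -1.57 Fz -2.47 w 0.0403
```

Request:
{"name": "arm_command", "arguments": {"increments": [{"gripper":46,"dx":0,"dy":0.0008,"dz":0,"spin":0.28},{"gripper":46,"dx":0,"dy":0.0008,"dz":0,"spin":0.28},{"gripper":46,"dx":0,"dy":0.0008,"dz":0,"spin":0.28},{"gripper":46,"dx":0,"dy":0.0008,"dz":0,"spin":0.28},{"gripper":46,"dx":0,"dy":0.0008,"dz":0,"spin":0.28},{"gripper":46,"dx":0,"dy":0.0008,"dz":0,"spin":0.28},{"gripper":46,"dx":0,"dy":0.0008,"dz":0,"spin":0.28},{"gripper":46,"dx":0,"dy":0.0008,"dz":0,"spin":0.28}]}}

```text
time: 29.85
ee_pos: [0.4368, -0.0649, 0.0951]
eef_rot: [0.02, 1.0, -0.001, 0.0]
ft_force: [1.4, -11.1, -3.2]
width: 0.0399
```

```bash
python3 -c "
from h import *
rep()"
```

```text
t 29.85 r 0.1660 ang 3.1230 toolx 3.1022 z 0.0951 Fcw -11.11 Frad -1.63 Fz -3.22 w 0.0399
```

Request:
{"name": "arm_command", "arguments": {"increments": [{"gripper":46,"dx":0,"dy":0.0004,"dz":0,"spin":0.14},{"gripper":46,"dx":0,"dy":0.0004,"dz":0,"spin":0.14},{"gripper":46,"dx":0,"dy":0.0004,"dz":0,"spin":0.14},{"gripper":46,"dx":0,"dy":0.0004,"dz":0,"spin":0.14},{"gripper":46,"dx":0,"dy":0.0004,"dz":0,"spin":0.14},{"gripper":46,"dx":0,"dy":0.0004,"dz":0,"spin":0.14},{"gripper":46,"dx":0,"dy":0.0004,"dz":0,"spin":0.14},{"gripper":46,"dx":0,"dy":0.0004,"dz":0,"spin":0.14}]}}

```text
time: 30.85
ee_pos: [0.4368, -0.0619, 0.0951]
eef_rot: [0.029, 1.0, -0.002, 0.0]
ft_force: [1.5, -11.2, -2.6]
width: 0.0401
```

```bash
python3 -c "
from h import *
rep()"
```

```text
t 30.85 r 0.1660 ang 3.1048 toolx 3.0826 z 0.0951 Fcw -11.17 Frad -1.91 Fz -2.56 w 0.0401
```

Request:
{"name": "arm_command", "arguments": {"increments": [{"gripper":46,"dx":0,"dy":0.0006,"dz":0,"spin":0.21},{"gripper":46,"dx":0,"dy":0.0006,"dz":0,"spin":0.21},{"gripper":46,"dx":0,"dy":0.0006,"dz":0,"spin":0.21},{"gripper":46,"dx":0,"dy":0.0006,"dz":0,"spin":0.21},{"gripper":46,"dx":0,"dy":0.0006,"dz":0,"spin":0.21},{"gripper":46,"dx":0,"dy":0.0006,"dz":0,"spin":0.21},{"gripper":46,"dx":0,"dy":0.0006,"dz":0,"spin":0.21},{"gripper":46,"dx":0,"dy":0.0006,"dz":0,"spin":0.21}]}}

```text
time: 31.85
ee_pos: [0.437, -0.0573, 0.095]
eef_rot: [0.044, 0.999, -0.002, -0.0]
ft_force: [1.6, -12.7, -1.5]
width: 0.04
```

```bash
python3 -c "
from h import *
rep()"
```

```text
t 31.85 r 0.1660 ang 3.0773 toolx 3.0531 z 0.0950 Fcw -12.62 Frad -2.43 Fz -1.47 w 0.0400
```

Request:
{"name": "arm_command", "arguments": {"increments": [{"gripper":46,"dx":0,"dy":0.0003,"dz":0,"spin":0.1},{"gripper":46,"dx":0,"dy":0.0003,"dz":0,"spin":0.1},{"gripper":46,"dx":0,"dy":0.0003,"dz":0,"spin":0.1},{"gripper":46,"dx":0,"dy":0.0003,"dz":0,"spin":0.1},{"gripper":46,"dx":0,"dy":0.0003,"dz":0,"spin":0.1},{"gripper":46,"dx":0,"dy":0.0003,"dz":0,"spin":0.1},{"gripper":46,"dx":0,"dy":0.0003,"dz":0,"spin":0.1},{"gripper":46,"dx":0,"dy":0.0003,"dz":0,"spin":0.1}]}}

```text
time: 32.85
ee_pos: [0.4372, -0.0551, 0.095]
eef_rot: [0.051, 0.999, -0.002, -0.0]
ft_force: [0.0, -13.3, -1.1]
width: 0.0402
```

```bash
python3 -c "
from h import *
rep()"
```

```text
t 32.85 r 0.1660 ang 3.0637 toolx 3.0391 z 0.0950 Fcw -13.23 Frad -1.04 Fz -1.13 w 0.0402
```

```bash
python3 -c "
from h import *
rep(); print(read_state()['torque'],read_state()['joint_torque'])
crop('side',260,160,400,270,5,'pics/s12.png');rep()
print(read_state()['torque'],read_state()['joint_torque'])
cams.camera('wrist');rep()"
```

```text
t 32.85 r 0.1660 ang 3.0637 toolx 3.0391 z 0.0950 Fcw -13.23 Frad -1.04 Fz -1.13 w 0.0402
[-2.78144686 -0.06158346  0.04176688] [-5.60868502e+00 -2.70339078e+01 -4.78738278e+00 -3.40579820e+01
 -3.63491021e+00  4.19597123e-01  2.95132364e-02]
t 32.90 r 0.1660 ang 3.0633 toolx 3.0391 z 0.0950 Fcw -12.71 Frad -1.60 Fz -1.14 w 0.0404
[-2.81102271 -0.11625061 -0.01141658] [-5.55970073e+00 -2.70425230e+01 -4.71829221e+00 -3.40428007e+01
 -3.60852107e+00  4.10860246e-01  2.24936387e-02]
t 32.95 r 0.1660 ang 3.0633 toolx 3.0391 z 0.0950 Fcw -12.28 Frad -1.74 Fz -1.36 w 0.0401
```

View pics/s12.png

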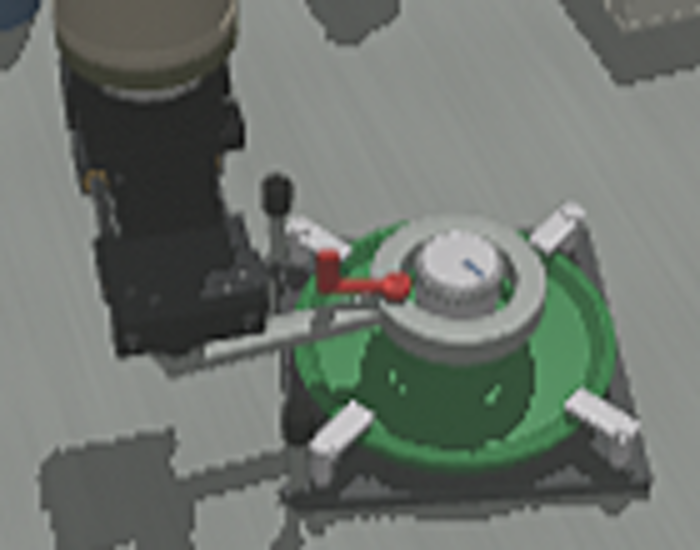

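Run:
```python
from h import *
for n in (6,7,8,9,10,11,12):
    im=cv2.imread(f"pics/s{n}.png").astype(int)
    sub=im[225:300,410:510]; w=np.clip(sub[...,0]-sub[...,2]-15,0,None).astype(float)
    ys,xs=np.nonzero(w>10); wt=w[ys,xs]
    def px(x,y): return ((x+410+.5)/5-.5+260,(y+225+.5)/5-.5+160)
    c=(np.average(xs,weights=wt),np.average(ys,weights=wt))
    pts=np.array([onz("side",px(x,y),.094)[:2] for x,y in zip(xs,ys)])
    q=onz("side",px(*c),.094)[:2]; m=np.average(pts,axis=0,weights=wt); C=np.cov((pts-m).T,aweights=wt); ev,V=np.linalg.eigh(C); v=V[:,1]
    d=q-np.array([.6024,-.0681])
    print(n,len(xs),q.round(4),"ang centroid %.3f"%np.arctan2(d[1],d[0]),"axis %.3f"%(np.arctan2(v[1],v[0])))
```

```text
6 127 [ 0.6123 -0.0714] ang centroid -0.320 axis 2.851
7 122 [ 0.6122 -0.0714] ang centroid -0.321 axis 2.854
8 125 [ 0.6125 -0.0714] ang centroid -0.318 axis 2.866
9 67 [ 0.6132 -0.0756] ang centroid -0.611 axis 2.535
10 103 [ 0.6067 -0.078 ] ang centroid -1.163 axis 2.006
11 108 [ 0.6064 -0.0793] ang centroid -1.228 axis 2.720
12 104 [ 0.6064 -0.0787] ang centroid -1.214 axis 1.881
```

Run:
```python
from h import *
ims=[cv2.imread(f"pics/s{n}.png")[215:310,400:520] for n in (8,10,11,12)]
v=cv2.resize(np.hstack(ims),None,fx=1.65,fy=1.65,interpolation=cv2.INTER_CUBIC); 
cv2.imwrite("pics/cmp.png",v)
cv2.imwrite("pics/w12.png",cams.camera("wrist")[150:350,200:440,::-1].repeat(3,0).repeat(3,1))
```

```text
(no output)
```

View pics/cmp.png

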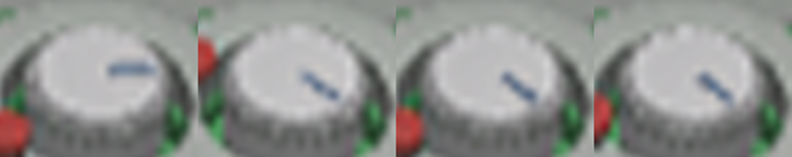

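View pics/w12.png

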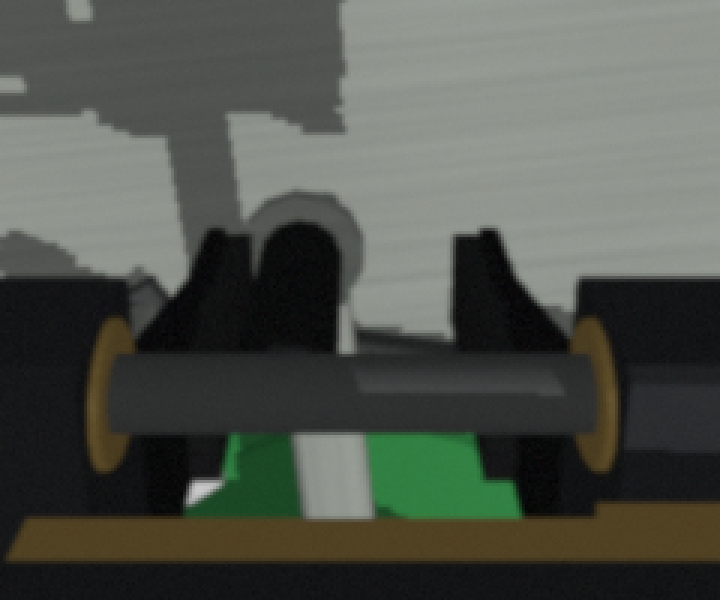

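Request:
{"name": "arm_command", "arguments": {"increments": [{"gripper":46,"dx":0,"dy":0.0002,"dz":0,"spin":0.07},{"gripper":46,"dx":0,"dy":0.0002,"dz":0,"spin":0.07},{"gripper":46,"dx":0,"dy":0.0002,"dz":0,"spin":0.07},{"gripper":46,"dx":0,"dy":0.0002,"dz":0,"spin":0.07},{"gripper":46,"dx":0,"dy":0.0002,"dz":0,"spin":0.07},{"gripper":46,"dx":0,"dy":0.0002,"dz":0,"spin":0.07},{"gripper":46,"dx":0,"dy":0.0002,"dz":0,"spin":0.07},{"gripper":46,"dx":0,"dy":0.0002,"dz":0,"spin":0.07}]}}

```text
time: 34.0
ee_pos: [0.4373, -0.0536, 0.095]
eef_rot: [0.056, 0.998, -0.002, -0.0]
ft_force: [0.9, -12.6, -0.2]
width: 0.0403
```

```bash
cat >> h.py <<'E'
def rep2():
    rep(); s=read_state(); e=s["ee_pos"]; d=e[:2]-P; d/=np.hypot(*d); print("Mrad %.3f"%(s["torque"][:2]@d), s["torque"].round(3), "jt", s["joint_torque"].round(2))
E
python3 -c "
from h import *
rep2(); cams.camera('top'); rep2(); cams.camera('top'); rep2()"
```

```text
t 34.00 r 0.1660 ang 3.0545 toolx 3.0293 z 0.0950 Fcw -12.48 Frad -2.01 Fz -0.19 w 0.0403
Mrad 2.811 [-2.824 -0.031 -0.04 ] jt [-5.760e+00 -2.705e+01 -4.930e+00 -3.410e+01 -3.730e+00  3.400e-01
  2.000e-02]
t 34.05 r 0.1660 ang 3.0542 toolx 3.0292 z 0.0950 Fcw -12.63 Frad -1.47 Fz -1.11 w 0.0404
Mrad 2.869 [-2.887 -0.077  0.025] jt [-5.740e+00 -2.706e+01 -4.890e+00 -3.409e+01 -3.710e+00  3.400e-01
  2.000e-02]
t 34.10 r 0.1660 ang 3.0542 toolx 3.0293 z 0.0950 Fcw -12.82 Frad -0.92 Fz -2.06 w 0.0405
Mrad 2.840 [-2.853 -0.029 -0.009] jt [-5.740e+00 -2.703e+01 -4.890e+00 -3.410e+01 -3.680e+00  3.400e-01
 -2.000e-02]
```

Run:
```python
from h import *
crop('side',260,160,400,270,5,'pics/s13.png')
ims=[cv2.resize(cv2.imread(f"pics/s{n}.png")[220:300,410:510],None,fx=4,fy=4,interpolation=cv2.INTER_CUBIC)[:, :390] for n in (10,11,12,13)]
cv2.imwrite("pics/cmp2.png",np.vstack([np.hstack(ims[:2]),np.hstack(ims[2:])])[:600])
```

```text
(no output)
```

View pics/cmp2.png

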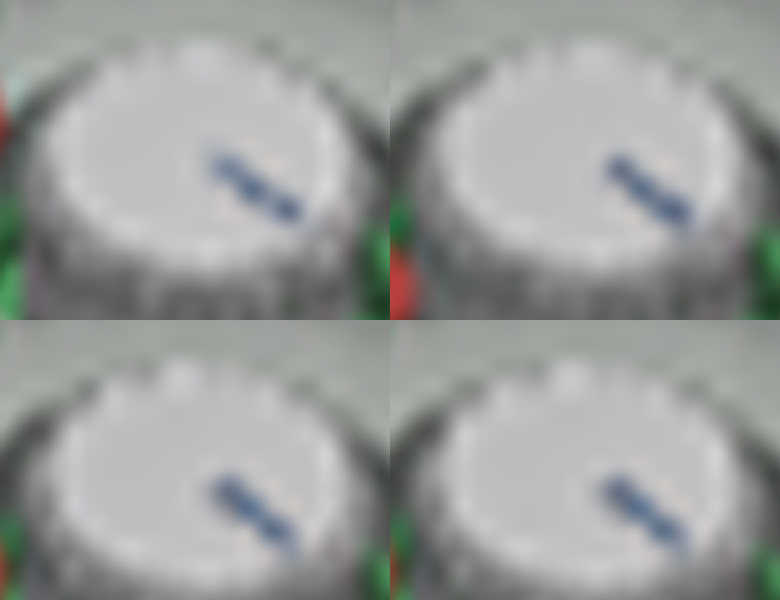

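Run:
```python
from h import *
for n in (6,7,8,9,10,11,12,13):
    im=cv2.imread(f"pics/s{n}.png").astype(np.float32)
    x0,y0,x1,y1=425,235,505,292
    w=np.clip(im[...,0]-im[...,2]-10,0,None)[y0:y1,x0:x1]
    w=cv2.GaussianBlur(w,(0,0),2)
    k,l,st,c=cv2.connectedComponentsWithStats((w>.25*w.max()).astype(np.uint8)); j=1+np.argmax(st[1:,4])
    ys,xs=np.nonzero(l==j); wt=w[ys,xs]
    pts=np.array([onz("side",((x+x0+.5)/5-.5+260,(y+y0+.5)/5-.5+160),.094)[:2] for x,y in zip(xs,ys)])
    m=np.average(pts,axis=0,weights=wt); C=np.cov((pts-m).T,aweights=wt); ev,V=np.linalg.eigh(C); v=V[:,1]
    d=m-np.array([.6024,-.0681]); v*=np.sign(v@d)
    print(n,len(xs),m.round(4),"centroid %.3f r %.4f axis %.3f ratio %.2f"%(np.arctan2(d[1],d[0]),np.hypot(*d),np.arctan2(v[1],v[0]),np.sqrt(ev[1]/ev[0])))
```

```text
6 244 [ 0.6125 -0.0714] centroid -0.317 r 0.0106 axis -0.273 ratio 2.27
7 244 [ 0.6125 -0.0714] centroid -0.317 r 0.0106 axis -0.270 ratio 2.26
8 241 [ 0.6127 -0.0714] centroid -0.315 r 0.0108 axis -0.271 ratio 2.23
9 199 [ 0.6123 -0.075 ] centroid -0.614 r 0.0121 axis -0.626 ratio 2.09
10 223 [ 0.6067 -0.0781] centroid -1.162 r 0.0109 axis -1.162 ratio 2.86
11 212 [ 0.6071 -0.0793] centroid -1.172 r 0.0122 axis -1.226 ratio 2.73
12 190 [ 0.6063 -0.0787] centroid -1.216 r 0.0113 axis -1.295 ratio 2.77
13 185 [ 0.6063 -0.0788] centroid -1.217 r 0.0114 axis -1.284 ratio 2.71
```

Request:
{"name": "arm_command", "arguments": {"increments": [{"gripper":46,"dx":0,"dy":0.0003,"dz":0,"spin":0.1},{"gripper":46,"dx":0,"dy":0.0003,"dz":0,"spin":0.1},{"gripper":46,"dx":0,"dy":0.0003,"dz":0,"spin":0.1},{"gripper":46,"dx":0,"dy":0.0003,"dz":0,"spin":0.1},{"gripper":46,"dx":0,"dy":0.0003,"dz":0,"spin":0.1},{"gripper":46,"dx":0,"dy":0,"dz":0,"spin":0},{"gripper":46,"dx":0,"dy":0.0003,"dz":0,"spin":0.1},{"gripper":46,"dx":0,"dy":0.0003,"dz":0,"spin":0.1}]}}

```text
time: 35.15
ee_pos: [0.4375, -0.0516, 0.095]
eef_rot: [0.062, 0.998, -0.002, -0.0]
ft_force: [-0.2, -14.1, -1.1]
width: 0.0401
```

```bash
python3 -c "
from h import *
rep2()"
```

```text
t 35.15 r 0.1660 ang 3.0424 toolx 3.0169 z 0.0950 Fcw -14.10 Frad -1.17 Fz -1.14 w 0.0401
Mrad 3.034 [-3.047  0.016  0.031] jt [ -5.95 -27.07  -5.12 -34.17  -3.85   0.22   0.04]
```

Request:
{"name": "arm_command", "arguments": {"increments": [{"gripper":46,"dx":0,"dy":-0.004,"dz":0,"spin":0},{"gripper":46,"dx":0,"dy":-0.004,"dz":0,"spin":0},{"gripper":46,"dx":0,"dy":-0.004,"dz":0,"spin":0},{"gripper":46,"dx":0,"dy":-0.003,"dz":0,"spin":0},{"gripper":46,"dx":0,"dy":0,"dz":0,"spin":0},{"gripper":46,"dx":0,"dy":0,"dz":0,"spin":0},{"gripper":46,"dx":0,"dy":0,"dz":0,"spin":0},{"gripper":46,"dx":0,"dy":0,"dz":0,"spin":0}]}}

```text
time: 36.15
ee_pos: [0.4364, -0.0641, 0.0954]
eef_rot: [0.061, 0.998, -0.0, 0.0]
ft_force: [2.5, -5.9, 0.9]
width: 0.0403
```

```bash
python3 -c "
from h import *
rep2()
cv2.imwrite('pics/w14.png',cams.camera('wrist')[150:350,200:440,::-1].repeat(3,0).repeat(3,1))"
```

```text
t 36.15 r 0.1664 ang 3.1184 toolx 3.0193 z 0.0954 Fcw -5.88 Frad -2.62 Fz 0.94 w 0.0403
Mrad 1.388 [-1.399 -0.429  0.079] jt [-2.620e+00 -2.528e+01 -1.900e+00 -3.226e+01 -1.770e+00  8.500e-01
 -3.000e-02]
```

View pics/w14.png

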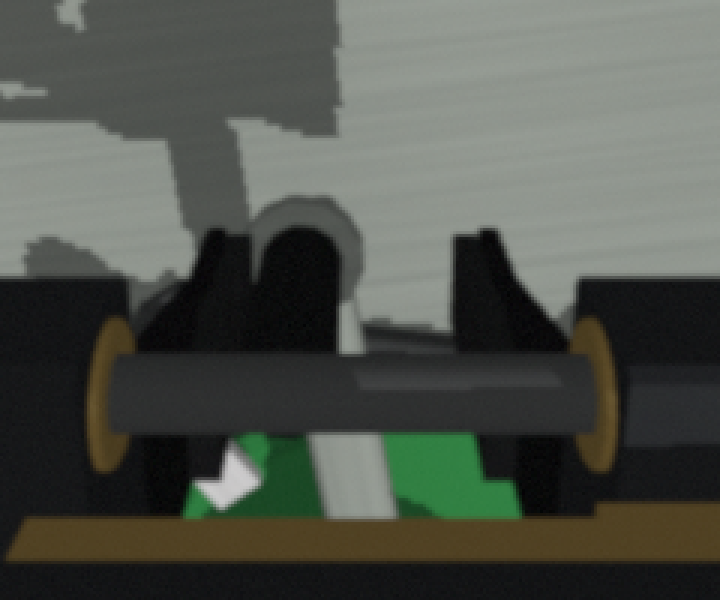

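Request:
{"name": "arm_command", "arguments": {"increments": [{"gripper":46,"dx":0,"dy":-0.003,"dz":0,"spin":-1},{"gripper":46,"dx":0,"dy":-0.003,"dz":0,"spin":-1},{"gripper":46,"dx":0,"dy":-0.003,"dz":0,"spin":-1},{"gripper":46,"dx":0,"dy":-0.003,"dz":0,"spin":-1},{"gripper":46,"dx":0,"dy":-0.003,"dz":0,"spin":-1},{"gripper":46,"dx":0,"dy":0,"dz":0,"spin":0},{"gripper":46,"dx":0,"dy":0,"dz":0,"spin":0},{"gripper":46,"dx":0,"dy":0,"dz":0,"spin":0}]}}

```text
time: 37.2
ee_pos: [0.4349, -0.0782, 0.0952]
eef_rot: [0.017, 1.0, 0.0, -0.0]
ft_force: [-0.6, 0.5, -0.7]
width: 0.0398
```

```bash
python3 -c "
from h import *
rep2()
cv2.imwrite('pics/w15.png',cams.camera('wrist')[150:350,200:440,::-1].repeat(3,0).repeat(3,1))
crop('side',260,160,400,270,5,'pics/s15.png')"
```

```text
t 37.20 r 0.1682 ang 3.2024 toolx 3.1073 z 0.0952 Fcw 0.49 Frad 0.62 Fz -0.68 w 0.0398
Mrad -0.048 [0.046 0.023 0.001] jt [ 3.000e-02 -2.497e+01  8.100e-01 -3.383e+01  5.000e-02  8.000e-02
 -0.000e+00]
```

View pics/w15.png

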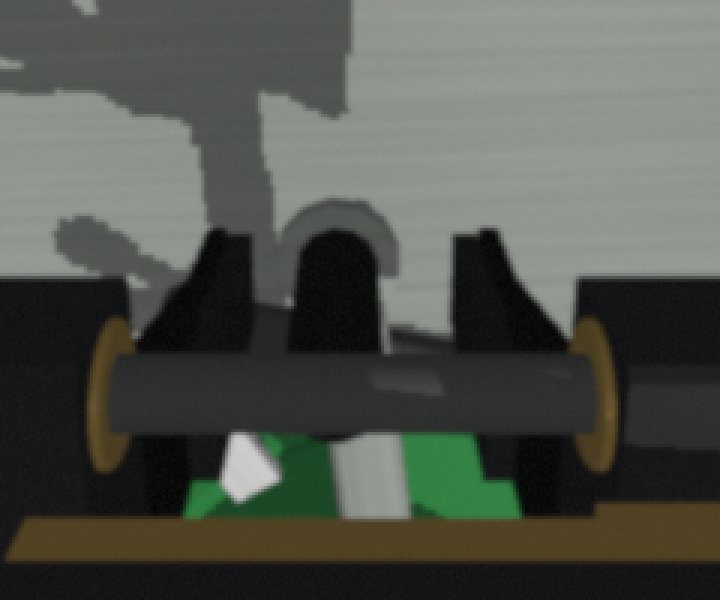

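View pics/s15.png

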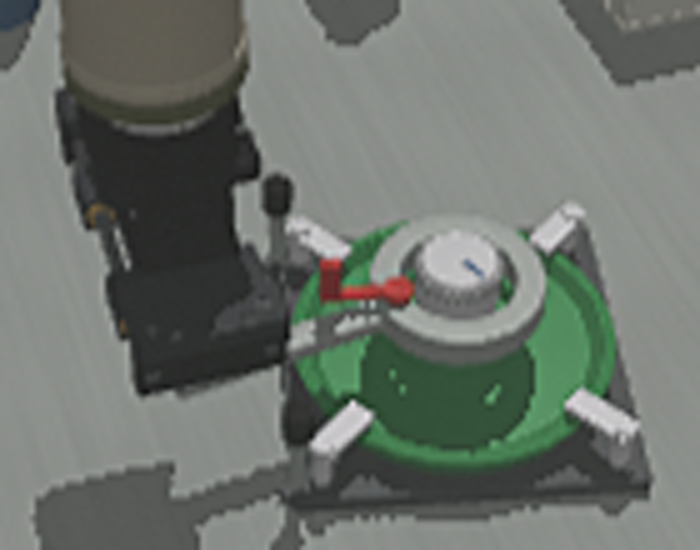

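Request:
{"name": "arm_command", "arguments": {"increments": [{"gripper":46,"dx":0,"dy":0,"dz":-0.02,"spin":0},{"gripper":46,"dx":0,"dy":0,"dz":-0.025,"spin":0},{"gripper":46,"dx":0,"dy":0,"dz":-0.03,"spin":0},{"gripper":46,"dx":0,"dy":0,"dz":-0.03,"spin":0},{"gripper":46,"dx":0,"dy":0,"dz":-0.03,"spin":0},{"gripper":46,"dx":0,"dy":-0.04,"dz":0,"spin":0},{"gripper":46,"dx":0,"dy":-0.04,"dz":0,"spin":0},{"gripper":46,"dx":0,"dy":-0.04,"dz":0,"spin":0}]}}

```text
time: 38.3
ee_pos: [0.4306, -0.1994, 0.2304]
eef_rot: [0.017, 1.0, 0.0, 0.0]
ft_force: [-0.6, -0.2, -1.3]
width: 0.0399
```

Run:
```python
from h import *
rep()
crop('side',260,160,400,270,5,'pics/s16.png')
t=crop('top',280,135,385,245,5,'pics/t16.png')
cv2.imwrite('pics/top16.png',t[:,:,::-1])
for n in (10,11,12,13,15,16):
    im=cv2.imread(f"pics/s{n}.png").astype(np.float32)
    x0,y0,x1,y1=425,235,505,292
    w=cv2.GaussianBlur(np.clip(im[...,0]-im[...,2]-10,0,None)[y0:y1,x0:x1],(0,0),2)
    k,l,st,c=cv2.connectedComponentsWithStats((w>.25*w.max()).astype(np.uint8)); j=1+np.argmax(st[1:,4])
    ys,xs=np.nonzero(l==j); wt=w[ys,xs]
    pts=np.array([onz("side",((x+x0+.5)/5-.5+260,(y+y0+.5)/5-.5+160),.094)[:2] for x,y in zip(xs,ys)])
    m=np.average(pts,axis=0,weights=wt); ev,V=np.linalg.eigh(np.cov((pts-m).T,aweights=wt)); v=V[:,1]; v*=np.sign(v@(m-np.array([.6024,-.0681])))
    print(n,"axis %.3f"%np.arctan2(v[1],v[0]))
```

```text
t 38.30 r 0.2165 ang 3.7937 toolx 3.1077 z 0.2304 Fcw 0.23 Frad 0.62 Fz -1.25 w 0.0399
10 axis -1.162
11 axis -1.226
12 axis -1.295
13 axis -1.284
15 axis -1.280
16 axis -1.280
```

View pics/s16.png

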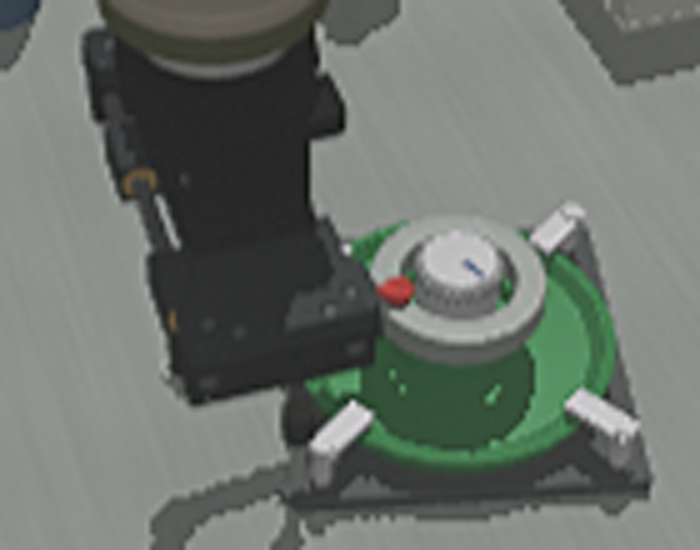

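View pics/top16.png

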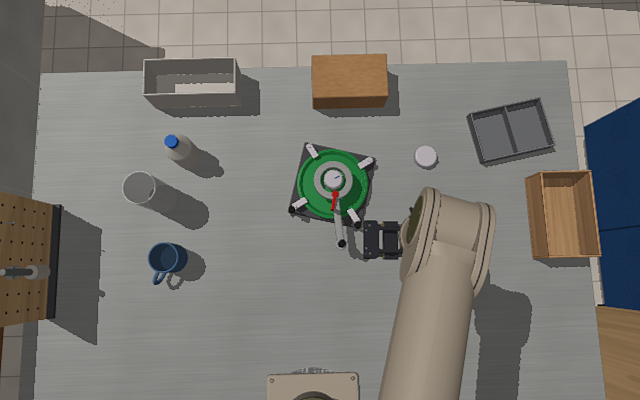

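View pics/t16.png

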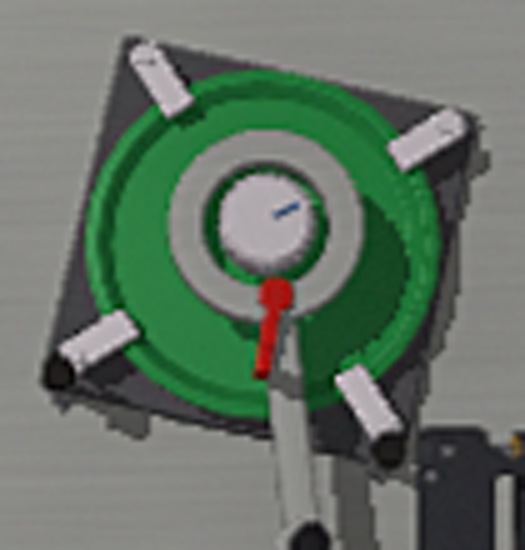

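Request:
{"name": "arm_command", "arguments": {"increments": [{"gripper":46,"dx":0,"dy":-0.02,"dz":0,"spin":0},{"gripper":46,"dx":0,"dy":0,"dz":0,"spin":0},{"gripper":46,"dx":0,"dy":0,"dz":0,"spin":0},{"gripper":46,"dx":0,"dy":0,"dz":0,"spin":0},{"gripper":46,"dx":0,"dy":0,"dz":0,"spin":0},{"gripper":46,"dx":0,"dy":0,"dz":0,"spin":0},{"gripper":46,"dx":0,"dy":0,"dz":0,"spin":0},{"gripper":46,"dx":0,"dy":0,"dz":0,"spin":0}]}}

```text
time: 39.4
ee_pos: [0.4301, -0.2183, 0.2302]
eef_rot: [0.017, 1.0, 0.0, 0.0]
ft_force: [0.6, 0.1, -0.2]
width: 0.0399
```

```bash
python3 -c "
from h import *
rep(); print(job.close_job())"
```

```text
t 39.40 r 0.2289 ang 3.8578 toolx 3.1072 z 0.2302 Fcw -0.32 Frad -0.47 Fz -0.20 w 0.0399
the job is handed in; nothing more can be done
None
```

I flipped the lever to tighten, swung the handle back to about 0.1 rad of the end, and tightened the cap in two strokes. I stopped at about 13.7 N and handed the job in at 39.4 s; the hand-in gives no verdict. The running push was mostly 9 to 10 N, reaching 11 N at the end of the first stroke.

**Last checks**
- **Arm:** it is clear of everything and the wrist force reads about zero.
- **Lever:** the top picture shows it on the tighten side of the handle.
- **Cap:** the blue mark turned about 1.0 rad clockwise in all and did not move on release.
- **Bystanders:** none looks moved in the top picture, which I judged by eye. The arm hides most of the wire hanger there; I never moved near it.

**What disagreed**
- **Slower rise:** on the second stroke the push rose by only about 0.22 to 0.3 N per mm of knob travel, not the 0.65 stated. When I let go, the handle sprang back about 15 mm while the cap stayed put. I take this as give in the wrench in series with the seal.
- **Seal judged by push alone:** at the stop the three push readings gave 13.6 to 14.1 N: wrist force, wrist moment (scaled to the wrist force) and first-joint torque. By the figures in the brief that is about 1.2 mm of squeeze.
- **Handle during the flip:** pushing the lever tab also carried the handle forward to near its stop before the lever snapped over. The cap mark showed no unscrewing.

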